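# Hang the nested set of parts dippers back on the hook

## Robot

A 6-joint arm with a two-finger parallel gripper is mounted at the origin on the work surface. World frame = base frame: x ahead of the robot, y to its left, z up, the work surface at z = 0. Lengths are in m, angles in rad, forces in N, time in s.
With the tool pointing down it reaches from about 0.25 to 0.775 m from the base axis. Payload 4 kg.
Tool frame: the origin (TCP) lies midway between the tips of the shut fingers; the grasp point (between the pads) lies 19 mm behind it; z points along the fingers, x is the direction in which the jaws open and shut, and the axes are right-handed (so a half turn about z gives the same grasp; the last joint's range is limited). The gripper opens to 94 mm and grips with 3 to 60 N. Pads are 16 mm wide; open, the fingers measure 119 mm over their backs; the gripper's body (75 mm by 177 mm) begins 78 mm behind the grasp point.
Start: joints at [-0.103, 0.087, 1.371, -0, 1.684, -0.103], TCP at [0.55, -0, 0.206] pointing down, gripper open.
Joint ranges: [-3.1, 3.1], [-0.76, 2.03], [0.27, 2.55], [-1.08, 4.22], [0.17, 2.65], [-2.57, 2.57]. Speed limits (rad/s): [2.79, 2.79, 3.14, 3.14, 3.14, 3.14].

## Interface

Orientations are given as [roll, pitch, yaw] about the fixed x, y, z axes, in that order (R = Rz(yaw) Ry(pitch) Rx(roll)).
In Python, from bench import robot gives the robot as it stands.
- The arm moves only by the shell command python3 -m handwheel 'ROWS'. ROWS is a JSON object of lists of equal length, an entry for each row: "delta_pos": the shift along the tool's x, y, z in mm, a list of three; "rotation": the turn, a rotation vector about the tool's x, y, z in rad, a list of three; "claw": the closure, from -1 (fully open) to 1 (shut). In form: {"delta_pos": [[tx, ty, tz], ...], "rotation": [[wx, wy, wz], ...], "claw": [claw, ...]}. A call has exactly 8 rows; each row shifts and turns the commanded pose from where the row before left it, along the tool's axes as they then stand; what a row does not reach is not made up. A row lasts 1/8 s, in which the tool goes at most 62.5 mm and 10.7 degrees, less where a joint would pass 70% of its speed; a pose out of reach is approached as far as the arm can. A call with a gripper value outside its range is refused whole. The fingers move at their own pace and stop on an object; the grip force is fixed at half the most. Time passes only in rows, so rows that do not move let the fingers close, or fill a call up. It gives the time, the measured TCP pose, the force and the opening at its end, in the units of the state.
- robot.get_obs(): the state, without advancing time (a new reading comes with each control period).
- robot.snapshot(name): name is "scene" or "side" or "wrist"; returns a dict with "color" (480x640x3 uint8, red, green, blue), "intrinsics" (3x3 intrinsics, pixels), "k1" (the pictures are not rectified: a ray, as slopes to the right and down, at radius r is drawn at 1 + k1 r^2 times it, then the intrinsics apply), "eye" and "rotation" of the camera in the world. Camera axes: x right, y down, z forward; pixel columns grow to the right and rows downward; lengths in m; the calibration is good to about 2 mm. A picture is of the moment at which its call begins. There is no depth.
- robot.close_job(): hands the job in, once; it reports no verdict.
The state is a dict: "time": time; "joint_positions": joint angles; "qvel": joint speeds; "joint_torque": joint torques, N m; "tool_pos": TCP position; "ee_rot": TCP orientation; "wrist_force": force on the tool from outside, world axes, zero at the start; "wrist_torque": the same for the moment, N m; "width": finger opening in m.
Only numpy, scipy, OpenCV 4.12 (cv2) and the standard library are available. Lean on these libraries where they do the work, as an engineer would, in place of code of your own. Each camera call takes 0.05 s, during which the arm holds its last target.

## Task

Put away the three steel dippers used for scooping out small fixings: hang them by their handle loops on the one hook of the white panel, the largest first and well back on the prong, then the medium one pushed well into it, then the smallest well into that, so that they nest. Leave all three hanging there freely, and do not disturb the bin, the carton or the junction box on the counter.

Things in the scene. Friction and masses are not known exactly. Their poses are not given: they have to be found in the camera images.
- hook (a point): The single steel hook: a level round prong, 8 mm thick, straight out of the panel's face, its end turned up at 45 degrees. Point on top of the prong (274 mm above the counter), 55 mm out from the face. y: along the prong into the panel; -y: out to its end; x: along the panel; z: up. The level part ends 60 mm out (-y) from this point.
- hook_tip (a point): The turned-up end of the hook, 125 mm out from the panel's face; its highest point is here, 10 mm above the top of the level prong (284 mm above the counter). Axes as hook.
- panel: White perforated steel panel standing fixed on the counter at the robot's left, 560 mm wide, 400 mm high; origin at the foot of its face, below the hook; axes as hook. Small picking bins hang on it 165 mm and more to either side of the hook (120 mm deep, up to 200 mm above the counter). Nothing is above the hook.
- large_pan (a point): Large dipper: round flat-bottomed steel pan, 120 mm across the rim, 108 mm across the bottom, 45 mm deep, wall 3 mm, about 230 g, standing on the counter. Point on the pan's axis half-way up (22.5 mm above its underside). z: out of the open side; y: level, to the side where the handle rises; x: across the handle.
- large_loop (a point): Inside of the rounded end of the large dipper's handle, the spot that hangs on the hook: 131 mm along y and 77.5 mm along z from large_pan (same axes), 100 mm above the underside. From 11 mm short of this point down to the pan the two legs are straight and parallel: grip them from outside, across x.
- large_dipper: The large dipper (origin: centre of its underside; axes as large_pan). Handle: a loop of 6 mm wire, legs 36 mm apart over the outsides, 24 mm clear between, from the rim up at 38 degrees to the counter. Hung free on the hook it has turned 56 degrees about +x: handle near upright, bottom to the panel, open side away from it and up. The hook passes between the legs.
- medium_pan (a point): Medium dipper: round flat-bottomed steel pan, 96 mm across the rim, 84 mm across the bottom, 41 mm deep, wall 3 mm, about 180 g, standing on the counter. Point on the pan's axis half-way up (20.5 mm above its underside). z: out of the open side; y: level, to the side where the handle rises; x: across the handle.
- medium_loop (a point): Inside of the rounded end of the medium dipper's handle, the spot that hangs on the hook: 126 mm along y and 80.5 mm along z from medium_pan (same axes), 101 mm above the underside. From 11 mm short of this point down to the pan the two legs are straight and parallel: grip them from outside, across x.
- medium_dipper: The medium dipper (origin: centre of its underside; axes as medium_pan). Handle: a loop of 6 mm wire, legs 36 mm apart over the outsides, 24 mm clear between, from the rim up at 38 degrees to the counter. Hung free on the hook it has turned 55 degrees about +x: handle near upright, bottom to the panel, open side away from it and up. The hook passes between the legs.
- small_pan (a point): Small dipper: round flat-bottomed steel pan, 74 mm across the rim, 62 mm across the bottom, 37 mm deep, wall 3 mm, about 140 g, standing on the counter. Point on the pan's axis half-way up (18.5 mm above its underside). z: out of the open side; y: level, to the side where the handle rises; x: across the handle.
- small_loop (a point): Inside of the rounded end of the small dipper's handle, the spot that hangs on the hook: 121 mm along y and 85.5 mm along z from small_pan (same axes), 104 mm above the underside. From 11 mm short of this point down to the pan the two legs are straight and parallel: grip them from outside, across x.
- small_dipper: The small dipper (origin: centre of its underside; axes as small_pan). Handle: a loop of 6 mm wire, legs 36 mm apart over the outsides, 24 mm clear between, from the rim up at 38 degrees to the counter. Hung free on the hook it has turned 53 degrees about +x: handle near upright, bottom to the panel, open side away from it and up. The hook passes between the legs.
- loose_bin: Bystander: red plastic picking bin with an open front, 110 x 160 x 75 mm, standing on the counter; origin at the centre of its underside. Leave it alone.
- carton: Bystander: closed cardboard carton 110 x 90 x 50 mm on the counter; origin at the centre of its underside. Leave it alone.
- junction_box: Bystander: round grey junction box, 84 mm across (100 mm over its stubs) and 40 mm high, on the counter; origin at the centre of its underside. Leave it alone.
Not all that is in view belongs to the job. Leave any turquoise look-alike of the medium_dipper alone.

How it is judged:
On the way, in this order (a step that is already met when the one before it is completed fails the run):
1. the large dipper hangs on the hook by its loop, let go (x of large_loop in the frame of hook between -0.015 and 0.015 m and y of large_loop in the frame of hook between -0.03 and 0.045 m and z of large_loop in the frame of hook between -0.012 and 0.01 m and contact force between the fingers and large_dipper below 0.05 N), for 0.2 s.
2. the medium dipper hangs on the hook, nested in the large one, let go (x of large_loop in the frame of hook between -0.015 and 0.015 m and y of large_loop in the frame of hook between -0.03 and 0.045 m and z of large_loop in the frame of hook between -0.012 and 0.01 m and x of medium_loop in the frame of hook between -0.015 and 0.015 m and y of medium_loop in the frame of hook between -0.058 and 0.045 m and z of medium_loop in the frame of hook between -0.012 and 0.01 m and x of medium_pan in the frame of large_pan between -0.016 and 0.016 m and y of medium_pan in the frame of large_pan between -0.018 and 0.018 m and z of medium_pan in the frame of large_pan between -0.012 and 0.026 m and contact force between the fingers and medium_dipper below 0.05 N), for 0.2 s.
3. the small dipper hangs on the hook, nested in the medium one, let go (x of large_loop in the frame of hook between -0.015 and 0.015 m and y of large_loop in the frame of hook between -0.03 and 0.045 m and z of large_loop in the frame of hook between -0.012 and 0.01 m and x of medium_loop in the frame of hook between -0.015 and 0.015 m and y of medium_loop in the frame of hook between -0.058 and 0.045 m and z of medium_loop in the frame of hook between -0.012 and 0.01 m and x of medium_pan in the frame of large_pan between -0.016 and 0.016 m and y of medium_pan in the frame of large_pan between -0.018 and 0.018 m and z of medium_pan in the frame of large_pan between -0.012 and 0.026 m and x of small_loop in the frame of hook between -0.015 and 0.015 m and y of small_loop in the frame of hook between -0.058 and 0.045 m and z of small_loop in the frame of hook between -0.012 and 0.01 m and x of small_pan in the frame of medium_pan between -0.016 and 0.016 m and y of small_pan in the frame of medium_pan between -0.018 and 0.018 m and z of small_pan in the frame of medium_pan between -0.012 and 0.026 m and contact force between the fingers and small_dipper below 0.05 N), for 0.2 s.
At the end, for the whole second after the job is handed in: All loop ends rest on the hook's level part (within 10 mm of its height, 15 mm of its line), the large one at most 85 mm from the panel; medium pan inside large, small inside medium: axes within 16 mm, inner rim at most 22 mm proud of the outer. All let go, at most swaying slightly (all of step 3 and contact force between the fingers and large_dipper below 0.05 N and linear speed of each of large_dipper, medium_dipper, small_dipper below 0.12 m/s and angular speed of each of large_dipper, medium_dipper, small_dipper below 1.5 rad/s and contact force between the fingers and medium_dipper below 0.05 N); the robot touches nothing.
It fails at once if the loose bin is pushed more than 25 mm (distance of loose_bin from where it was at the start of the episode above 0.025 m).
It fails at once if the carton is pushed more than 25 mm (distance of carton from where it was at the start of the episode above 0.025 m).
It fails at once if the junction box is pushed more than 25 mm (distance of junction_box from where it was at the start of the episode above 0.025 m).
It also fails if it takes over 69 s, if anything falls off the work surface, if the arm or the gripper's body presses on something with over 40 N, if the wrist force passes 120 N, or if a joint passes its speed limit or range.

## Working session

There is one attempt and no reset: what is moved stays moved. The work goes in short steps, Python scripts to look and compute and a shell command to move; the robot and the scene stay as the last step left them, time stands still between calls to the robot, and variables do not carry over. Pictures are saved under pics/ and viewed, and the job is handed in when it is done.

```bash
ls -la; mkdir -p pics; cat > h.py <<'E'
import numpy as np, cv2
from bench import robot
def snap(n,name):
    s=robot.snapshot(n); cv2.imwrite(f'pics/{name}.png',s['color'][:,:,::-1]); 
    np.savez(f'pics/{name}.npz',**{k:np.array(v) for k,v in s.items()}); return s
E
python3 - <<'E'
from h import *
print(robot.get_obs())
for n in ['scene','side','wrist']:
    s=snap(n,n+'0'); print(n,s['intrinsics'],s['k1'],s['eye'],s['rotation'])
E
```

```text
total 12
drwxr-xr-x  3 agent agent 4096 Dec  7 06:58 .
drwxr-xr-x 23 root  root  4096 Dec  7 06:58 ..
drwxr-xr-x  2 agent agent 4096 Dec  7 06:58 pics
{'time': 0.0, 'joint_positions': array([-1.03113539e-01,  8.79296739e-02,  1.37224545e+00, -1.24158211e-05,
        1.68357130e+00, -1.03081853e-01]), 'qvel': array([ 1.11954459e-03,  1.24775033e-03, -5.82018936e-05, -3.46510688e-05,
        1.11955879e-03,  1.57255923e-03]), 'joint_torque': array([ 1.28542815e-03, -3.40182602e+01, -3.02423716e+01,  7.18220207e-02,
        3.29729996e-02, -1.13141955e-04]), 'tool_pos': array([5.49458832e-01, 3.95857934e-05, 2.04322474e-01]), 'ee_rot': array([-3.14138331e+00,  2.14360475e-03, -3.28453472e-05]), 'wrist_force': array([ 0.40592245, -0.64225159, -0.46541732]), 'wrist_torque': array([0.01980153, 0.00671728, 0.03606867]), 'width': 0.09406017858241188}
scene [[462.49520893   0.         323.51692778]
 [  0.         462.49520893 235.58017961]
 [  0.           0.           1.        ]] -0.006248765933102126 [ 1.51188026 -0.21789327  1.15607533] [-2.36196445  0.01491873  1.31882927]
side [[599.75252517   0.         316.23587169]
 [  0.         599.75252517 244.72686009]
 [  0.           0.           1.        ]] -0.1528418946436038 [ 0.49759356 -1.21041489  1.38954743] [-2.35218911 -0.01935491 -0.04589702]
wrist [[346.37138661   0.         320.07378126]
 [  0.         346.37138661 242.66092163]
 [  0.           0.           1.        ]] -0.032118293396257894 [0.54997125 0.07988191 0.38382932] [ 2.86166294e+00  5.27654087e-04 -1.32818259e-03]
```

View images.

View pics/scene0.png

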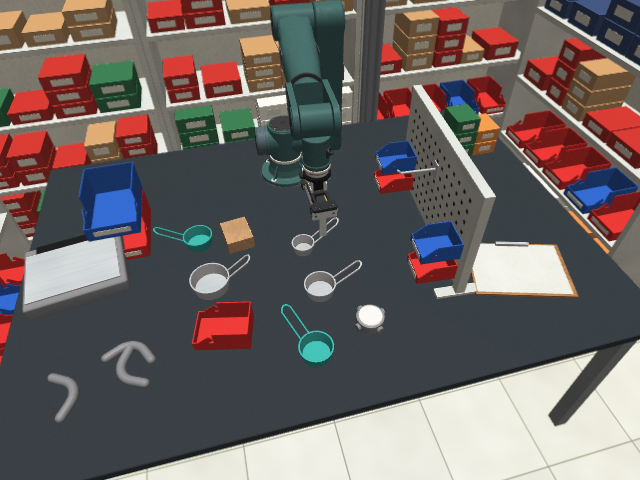

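View pics/side0.png

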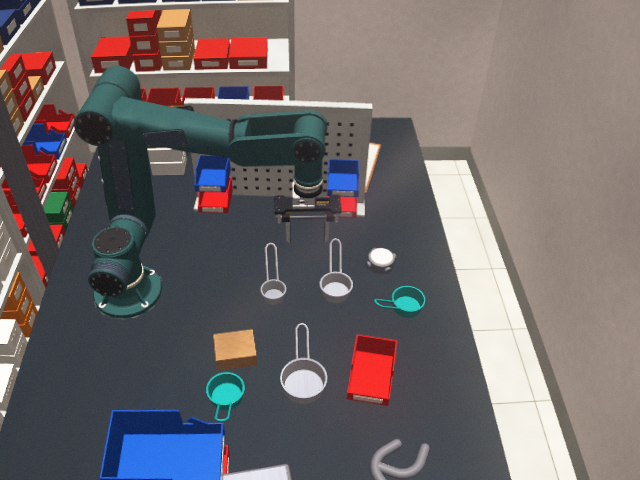

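View pics/wrist0.png

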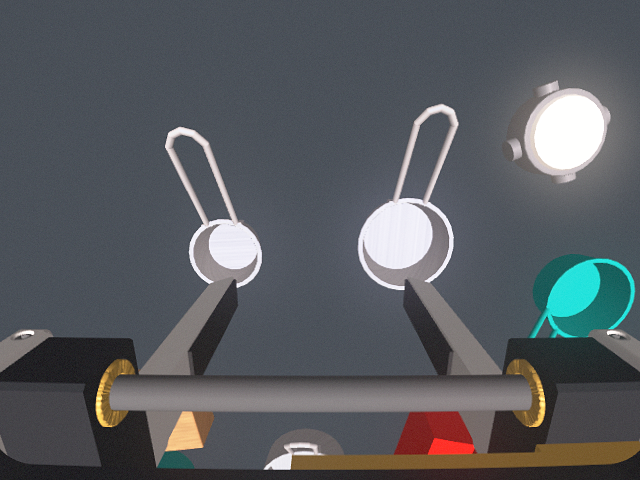

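```bash
python3 - <<'E'
from h import *
a=cv2.imread('pics/side0.png');b=cv2.imread('pics/scene0.png')
c=cv2.resize(a[230:410,200:440],None,fx=3,fy=3,interpolation=cv2.INTER_CUBIC);cv2.imwrite('pics/c1.png',c)
c=cv2.resize(b[130:310,180:420],None,fx=3,fy=3,interpolation=cv2.INTER_CUBIC);cv2.imwrite('pics/c2.png',c)
c=cv2.resize(b[130:210,370:490],None,fx=6,fy=6,interpolation=cv2.INTER_CUBIC);cv2.imwrite('pics/c3.png',c)
E
```

```text
(no output)
```

View pics/c1.png

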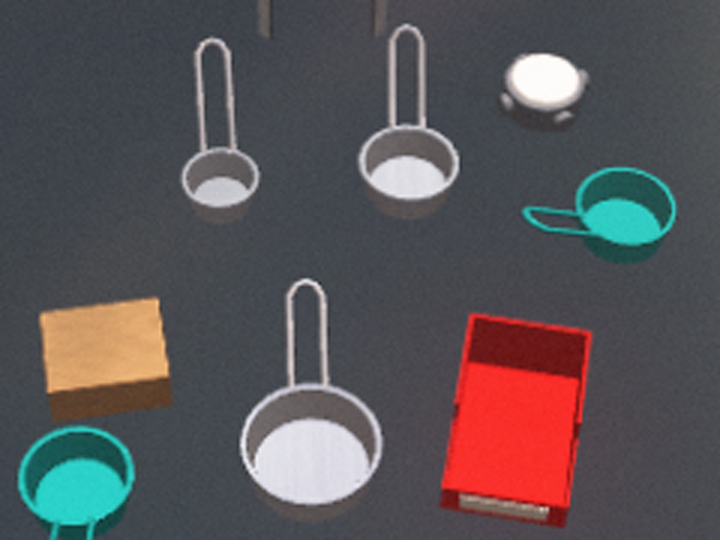

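View pics/c2.png

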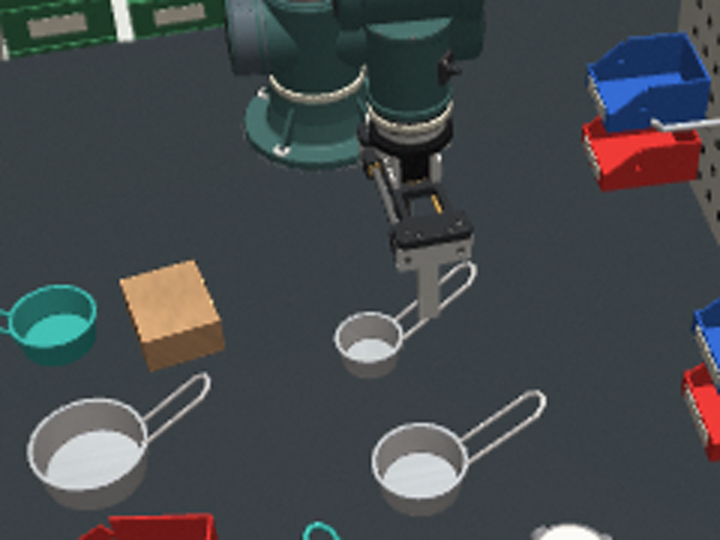

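View pics/c3.png

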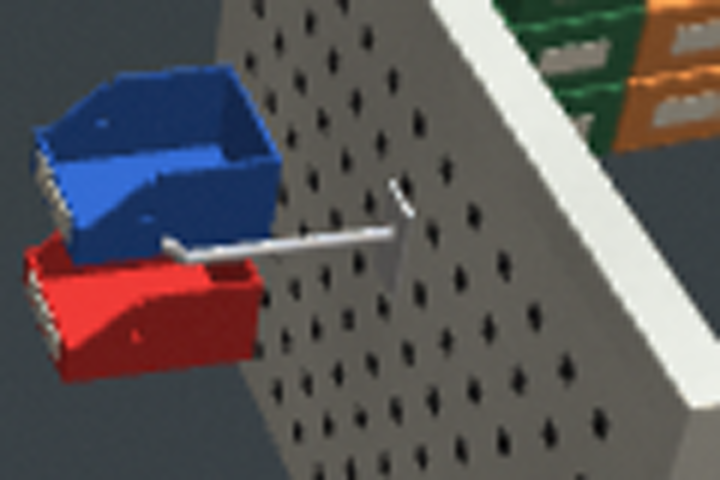

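```bash
cat >> h.py <<'E'
from scipy.spatial.transform import Rotation as Ro
from scipy.optimize import least_squares
def cam(name):
    return np.load(f'pics/{name}.npz')
def rays(c,px):
    px=np.atleast_2d(np.array(px,float));K=c['intrinsics']
    d=np.c_[(px[:,0]-K[0,2])/K[0,0],(px[:,1]-K[1,2])/K[1,1]]
    u=d.copy()
    for _ in range(20): u=d/(1+float(c['k1'])*(u**2).sum(1,keepdims=True))
    r=np.c_[u,np.ones(len(u))]@Ro.from_euler('xyz',c['rotation']).as_matrix().T
    return c['eye'],r
def plane(c,px,z):
    e,r=rays(c,px); return e+r*((z-e[2])/r[:,2])[:,None]
def proj(c,P):
    P=np.atleast_2d(P);q=(P-c['eye'])@Ro.from_euler('xyz',c['rotation']).as_matrix()
    u=q[:,:2]/q[:,2:];u=u*(1+float(c['k1'])*(u**2).sum(1,keepdims=True));K=c['intrinsics']
    return u*K[0,0]+K[:2,2]
def tri(cs,pxs):
    A=np.zeros((3,3));b=np.zeros(3);L=[]
    for c,p in zip(cs,pxs):
        e,r=rays(c,p);r=r[0]/np.linalg.norm(r[0]);M=np.eye(3)-np.outer(r,r);A+=M;b+=M@e;L.append((M,e))
    X=np.linalg.solve(A,b); return X,[np.linalg.norm(M@(X-e))*1e3 for M,e in L]
E
python3 - <<'E'
from h import *
np.set_printoptions(precision=4,suppress=True)
S=cam('side0');C=cam('scene0')
d={'L':(.045,[(303.5,377.9),(302,323.6)],[(209,280.4),(248,256)]),
'M':(.041,[(336,284.2),(335.4,239)],[(319.7,283.7),(359.8,261.4)]),
'S':(.037,[(273.2,289.1),(270.4,243.3)],[(302.7,242.2),(336.8,218.4)])}
for k,(h,s,c) in d.items():
    print(k,'rim plane',plane(S,s[0],h)[0],plane(C,c[0],h)[0],'tri',tri([S,C],[s[0],c[0]]))
    print('  loop tri',tri([S,C],[s[1],c[1]]))
print(plane(C,[(397.7,169.7)],.28),plane(C,[(400.9,172.4)],.27),plane(C,[(435,168.5)],.27))
E
```

```text
L rim plane [ 0.5298 -0.3508  0.045 ] [ 0.5396 -0.3512  0.045 ] tri (array([ 0.5316, -0.35  ,  0.0392]), [np.float64(2.9841427955588906), np.float64(2.9841427955588347)])
  loop tri (array([ 0.5295, -0.2201,  0.1084]), [np.float64(0.31956554658072905), np.float64(0.31956554658085484)])
M rim plane [ 0.6376 -0.0229  0.041 ] [ 0.6385 -0.0224  0.041 ] tri (array([ 0.6377, -0.0222,  0.0401]), [np.float64(0.06269257921238093), np.float64(0.06269257921228992)])
  loop tri (array([0.6411, 0.1025, 0.109 ]), [np.float64(0.8521716942327613), np.float64(0.8521716942326397)])
S rim plane [ 0.4495 -0.0335  0.037 ] [ 0.4481 -0.0335  0.037 ] tri (array([ 0.4493, -0.0339,  0.0379]), [np.float64(0.34174690085358633), np.float64(0.34174690085368115)])
  loop tri (array([0.4426, 0.0863, 0.1113]), [np.float64(0.44608182316292866), np.float64(0.44608182316288963)])
[[0.4531 0.2778 0.28  ]] [[0.4566 0.2881 0.27  ]] [[0.4664 0.3978 0.27  ]]
```

```bash
python3 -m handwheel '{"delta_pos":[[-5,52,0],[-5,52,0],[-5,52,0],[-5,52,0],[0,0,0],[0,0,0],[0,0,0],[0,0,0]],"rotation":[[0,0,0],[0,0,0],[0,0,0],[0,0,0],[-0.185,0,0],[-0.185,0,0],[-0.185,0,0],[0,0,0]],"claw":[-1,-1,-1,-1,-1,-1,-1,-1]}'
python3 - <<'E'
from h import *
o=robot.get_obs();print(o['time'],o['joint_positions'],o['tool_pos'],o['ee_rot'])
for n in ['scene','side','wrist']: snap(n,n+'1')
a=cv2.imread('pics/side1.png')
cv2.imwrite('pics/c4.png',cv2.resize(a[80:230,180:400],None,fx=3.5,fy=3.5,interpolation=cv2.INTER_CUBIC))
E
```

```text
time: 1.15
tool_pos: [0.5293, -0.205, 0.2026]
ee_rot: [2.589, 0.005, 0.005]
wrist_force: [-0.7, 1.0, -1.2]
width: 0.0938
1.15 [-0.14613731  0.0609821   1.50802826 -0.54836734  1.49763615 -0.13276857] [ 0.52930232 -0.20495563  0.20258109] [2.58863437 0.00541435 0.00517937]
```

View pics/c4.png

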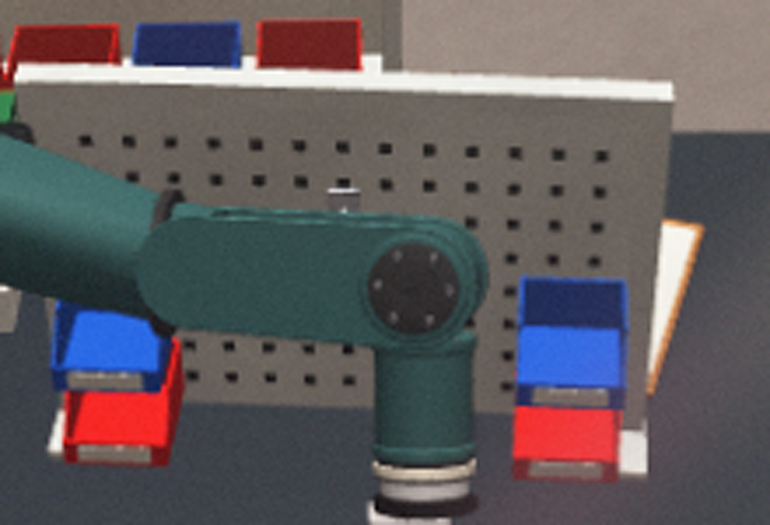

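View pics/wrist1.png

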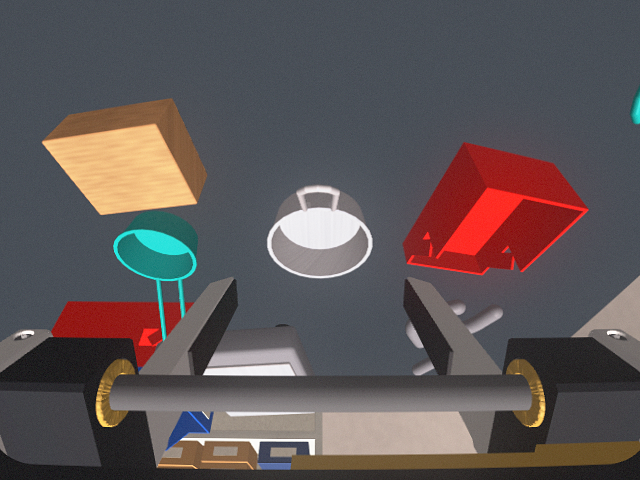

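View pics/side1.png

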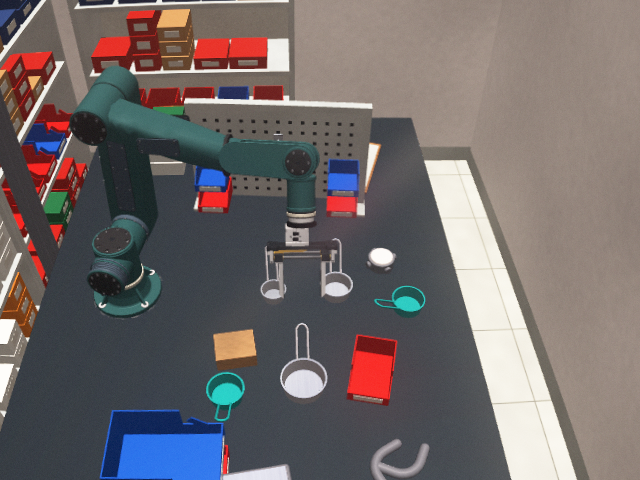

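```bash
python3 - <<'E'
from h import *
np.set_printoptions(precision=4,suppress=True)
W=cam('wrist1');S=cam('side1')
print(W['eye'],W['rotation'])
print(plane(W,[(319.8,242),(318.5,189),(299.5,209),(336.5,209)],.045)[0])
print(plane(W,[(318.5,189)],.104))
print(tri([W,S],[(319.8,242),(303.5,377.9)]),tri([W,S],[(318.5,189),(302,323.6)]))
o=robot.get_obs();R=Ro.from_euler('xyz',o['ee_rot'])
print('delta tool mm',1e3*R.inv().apply(np.array([.53,-.2505,.0694])-o['tool_pos']))
# panel top edge direction via side view at z=.4
for p in [(15,68),(672,85)]:
    print(plane(S,[(180+p[0]/3.5-.36,80+p[1]/3.5-.36)],.4))
# bottom of the face
E
```

```text
[ 0.5301 -0.0456  0.3155] [ 2.3081 -0.0008 -0.0004]
[ 0.5299 -0.3424  0.045 ]
[[ 0.529  -0.2166  0.104 ]]
(array([ 0.5299, -0.3477,  0.0401]), [np.float64(0.012592870327151597), np.float64(0.012592870327322606)]) (array([ 0.5294, -0.2168,  0.1037]), [np.float64(0.37576147870558035), np.float64(0.3757614787053769)])
delta tool mm [ -0.3613 -36.1664 138.32  ]
[[0.1758 0.4468 0.4   ]]
[[0.764 0.404 0.4  ]]
```

```bash
python3 -m handwheel '{"delta_pos":[[0,-36,10],[0,0,40],[0,0,40],[0,0,30],[0,0,18],[0,0,0],[0,0,0],[0,0,0]],"rotation":[[0,0,0],[0,0,0],[0,0,0],[0,0,0],[0,0,0],[0,0,0],[0,0,0],[0,0,0]],"claw":[-1,-1,-1,-1,-1,-1,-0.2,-0.2]}'
python3 - <<'E'
from h import *
o=robot.get_obs();print(o['time'],o['tool_pos'],o['ee_rot'],o['width'])
for n in ['side','wrist']: snap(n,n+'2')
E
```

```text
time: 2.3
tool_pos: [0.5311, -0.25, 0.0709]
ee_rot: [2.586, -0.003, 0.001]
wrist_force: [0.8, 0.2, 0.1]
width: 0.0775
2.3 [ 0.53110644 -0.24997813  0.07087252] [ 2.58603924e+00 -2.80807130e-03  5.80375510e-04] 0.07748343562400573
```

View pics/wrist2.png

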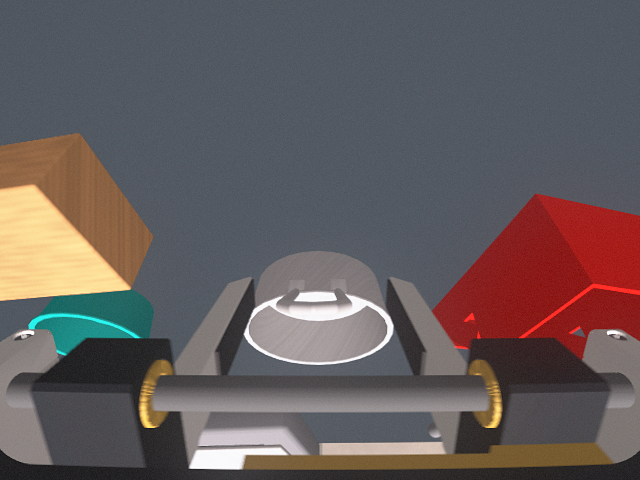

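View pics/side2.png

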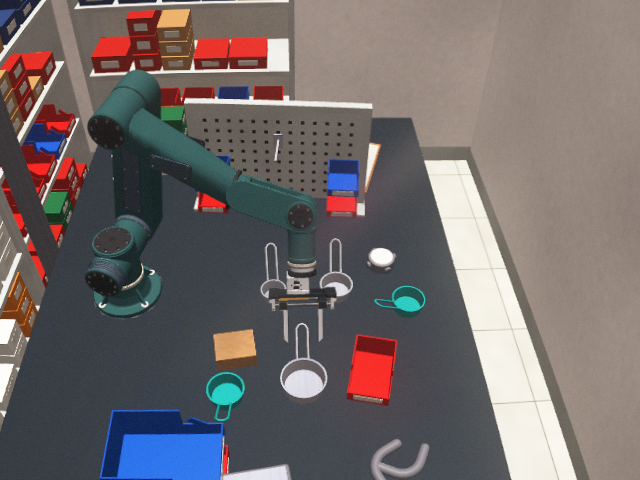

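```bash
python3 -m handwheel '{"delta_pos":[[0,0,0],[0,0,0],[0,0,0],[0,0,0],[0,0,0],[0,0,0],[0,0,0],[0,0,0]],"rotation":[[0,0,0],[0,0,0],[0,0,0],[0,0,0],[0,0,0],[0,0,0],[0,0,0],[0,0,0]],"claw":[1,1,1,1,1,1,1,1]}'
python3 - <<'E'
from h import *
a=cv2.imread('pics/side2.png')
cv2.imwrite('pics/c5.png',cv2.resize(a[120:180,240:320],None,fx=8,fy=8,interpolation=cv2.INTER_CUBIC))
a=cv2.imread('pics/scene1.png')
cv2.imwrite('pics/c6.png',cv2.resize(a[140:200,380:460],None,fx=8,fy=8,interpolation=cv2.INTER_CUBIC))
E
```

```text
time: 3.4
tool_pos: [0.5299, -0.2501, 0.0692]
ee_rot: [2.587, 0.0, -0.0]
wrist_force: [0.0, 0.8, 0.9]
width: 0.0354
```

View pics/c5.png

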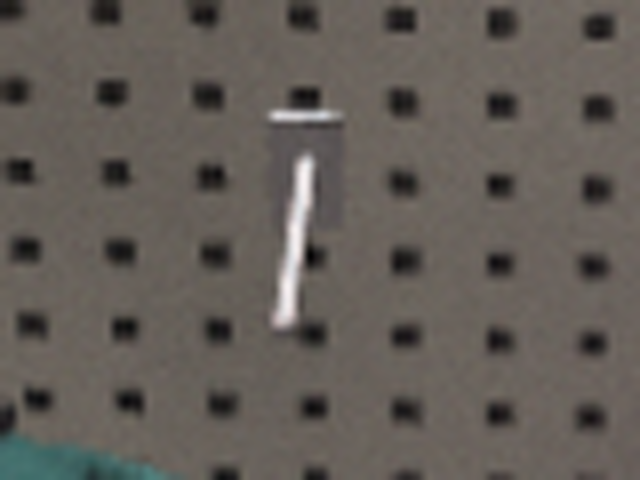

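View pics/c6.png

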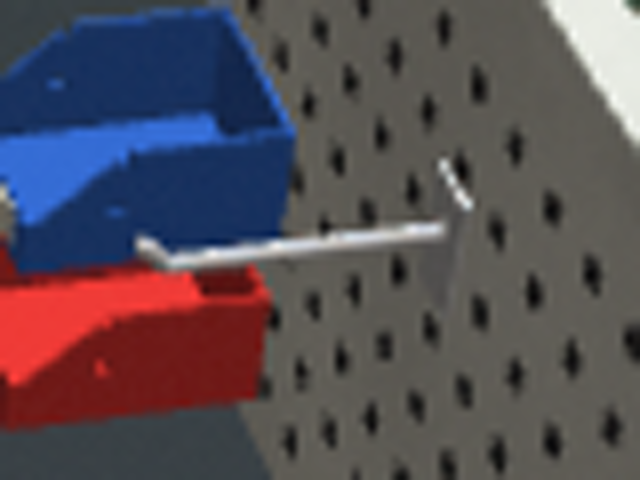

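```bash
python3 - <<'E'
from h import *
np.set_printoptions(precision=4,suppress=True)
S=cam('side2');C=cam('scene1')
s=lambda p:(240+(p[0]+.5)/8-.5,120+(p[1]+.5)/8-.5)
c=lambda p:(380+(p[0]+.5)/8-.5,140+(p[1]+.5)/8-.5)
r=tri([S,C],[s((305,157)),c((442,231))]);t=tri([S,C],[s((284,322)),c((141,241))])
print(r,t)
print('plane S root',plane(S,s((305,157)),.271),'tip',plane(S,s((284,322)),.281))
print('plane C root',plane(C,c((442,231)),.271),'bend',plane(C,c((170,262)),.27),'tip',plane(C,c((141,241)),.281))
v=t[0]-r[0];print(np.degrees(np.arctan2(-v[0],-v[1])),np.linalg.norm(v))
E
```

```text
(array([0.4691, 0.396 , 0.2741]), [np.float64(1.3380657100436217), np.float64(1.3380657100435593)]) (array([0.4608, 0.2723, 0.2861]), [np.float64(0.664565788004211), np.float64(0.6645657880043326)])
plane S root [[0.4685 0.4026 0.271 ]] tip [[0.4609 0.2781 0.281 ]]
plane C root [[0.4671 0.3967 0.271 ]] bend [[0.4561 0.288  0.27  ]] tip [[0.4538 0.2758 0.281 ]]
3.8197587791602654 0.12453358541622508
```

```bash
cat >> h.py <<'E'
def plan(wps,rot0=None,pos0=None):
    """wps: list of (xyz, alpha_deg, yaw_rad) per row; tool rpy=(pi+alpha,0,yaw)"""
    o=robot.get_obs()
    p=np.array(o['tool_pos'] if pos0 is None else pos0); R=Ro.from_euler('xyz',o['ee_rot'] if rot0 is None else rot0)
    for x,a,yw in wps:
        R2=Ro.from_euler('xyz',[np.pi+np.radians(a),0,yw])
        d=1e3*R.inv().apply(np.array(x)-p); w=(R.inv()*R2).as_rotvec()
        print(np.round(d,0).astype(int).tolist(),np.round(w,3).tolist()); p=np.array(x);R=R2
E
python3 - <<'E'
from h import *
w=[((.53,-.25,.095),-32,0),((.53,-.25,.13),-32,0),((.53,-.25,.17),-25,0),((.53,-.24,.21),-18,0),((.52,-.21,.25),-11,0),((.51,-.17,.29),-3,0),((.50,-.13,.32),5,0),((.49,-.08,.33),13,0)]
plan(w)
print()
w2=[((.48,-.03,.33),20,0),((.47,.02,.33),24,-.035),((.465,.07,.33),24,-.07),((.462,.12,.33),24,-.07),((.461,.17,.33),24,-.07),((.460,.20,.325),24,-.07),((.460,.215,.31),24,-.07),((.460,.22,.30),24,-.07)]
plan(w2,[np.pi+np.radians(13),0,0],(.49,-.08,.33))
E
```

```text
[0, 14, -22] [-0.004, 0.0, -0.0]
[0, 19, -30] [0.0, 0.0, 0.0]
[0, 21, -34] [0.122, 0.0, 0.0]
[0, 8, -40] [0.122, 0.0, 0.0]
[-10, -16, -47] [0.122, 0.0, 0.0]
[-10, -32, -47] [0.14, 0.0, 0.0]
[-10, -38, -32] [0.14, 0.0, 0.0]
[-10, -51, -6] [0.14, 0.0, 0.0]

[-10, -49, 11] [0.122, 0.0, 0.0]
[-10, -47, 17] [0.07, 0.013, 0.032]
[-7, -45, 20] [-0.0, 0.014, 0.032]
[-6, -45, 20] [0.0, 0.0, 0.0]
[-4, -46, 20] [0.0, 0.0, 0.0]
[-3, -25, 17] [0.0, 0.0, 0.0]
[-1, -8, 20] [0.0, 0.0, 0.0]
[0, 0, 11] [0.0, 0.0, 0.0]
```

```bash
python3 -m handwheel '{"delta_pos":[[0,14,-22],[0,19,-30],[0,21,-34],[0,8,-40],[-10,-16,-47],[-10,-32,-47],[-10,-38,-32],[-10,-51,-6]],"rotation":[[0,0,0],[0,0,0],[0.12,0,0],[0.12,0,0],[0.12,0,0],[0.14,0,0],[0.14,0,0],[0.14,0,0]],"claw":[1,1,1,1,1,1,1,1]}'
python3 - <<'E'
from h import *
o=robot.get_obs();print(o['time'],o['joint_positions'])
for n in ['side','wrist']: snap(n,n+'3')
E
```

```text
time: 4.4
tool_pos: [0.4906, -0.0807, 0.3328]
ee_rot: [-2.915, -0.004, -0.001]
wrist_force: [0.3, -0.0, -3.1]
width: 0.0356
4.4 [-0.42547889  0.01469608  1.21376827  0.22840636  1.99372684 -0.33885527]
```

View pics/side3.png

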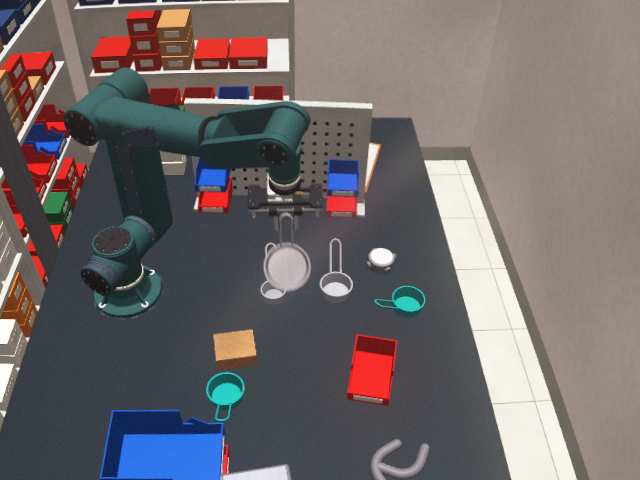

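View pics/wrist3.png

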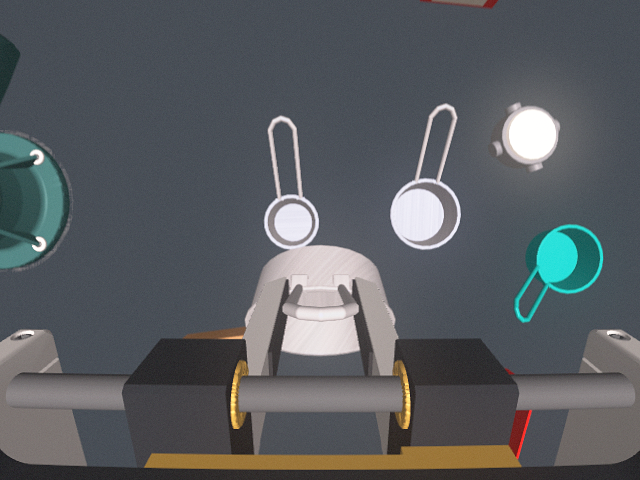

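```bash
python3 -m handwheel '{"delta_pos":[[-10,-49,11],[-10,-47,17],[-7,-45,20],[-6,-45,20],[-4,-40,18],[-3,-20,10],[0,0,0],[0,0,0]],"rotation":[[0.12,0,0],[0.07,0.013,0.032],[0,0.014,0.032],[0,0,0],[0,0,0],[0,0,0],[0,0,0],[0,0,0]],"claw":[1,1,1,1,1,1,1,1]}'
python3 - <<'E'
from h import *
o=robot.get_obs();print(o['time'],o['joint_positions'])
for n in ['scene','side','wrist']: snap(n,n+'4')
E
```

```text
time: 5.5
tool_pos: [0.46, 0.184, 0.3277]
ee_rot: [-2.728, 0.001, -0.07]
wrist_force: [0.2, -0.2, -0.8]
width: 0.0353
5.5 [-0.02913033 -0.13056871  1.40229703  0.42781153  1.82813817  0.16055082]
```

View pics/side4.png

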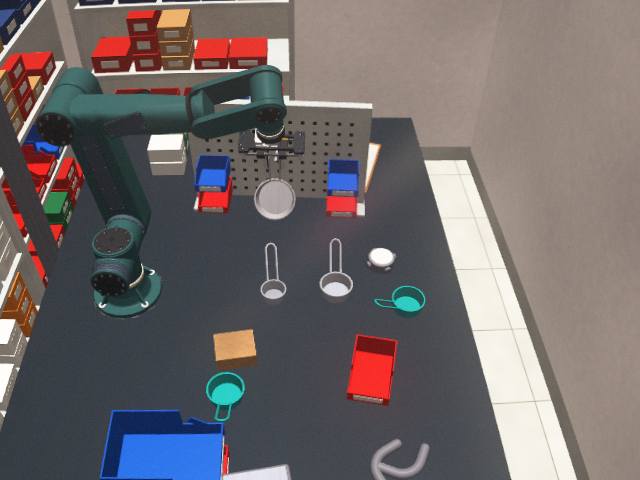

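View pics/wrist4.png

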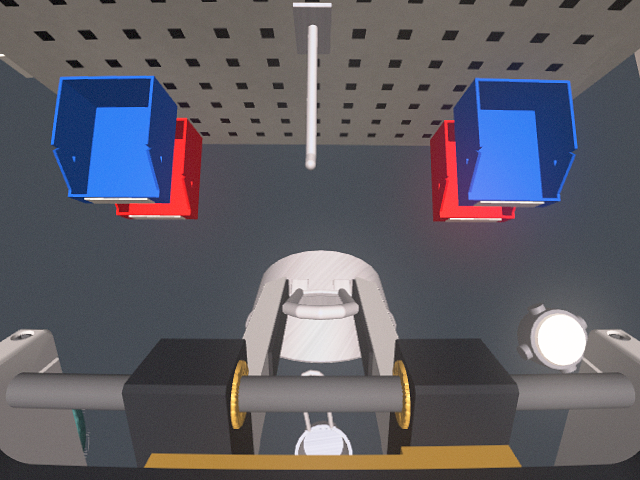

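View pics/scene4.png

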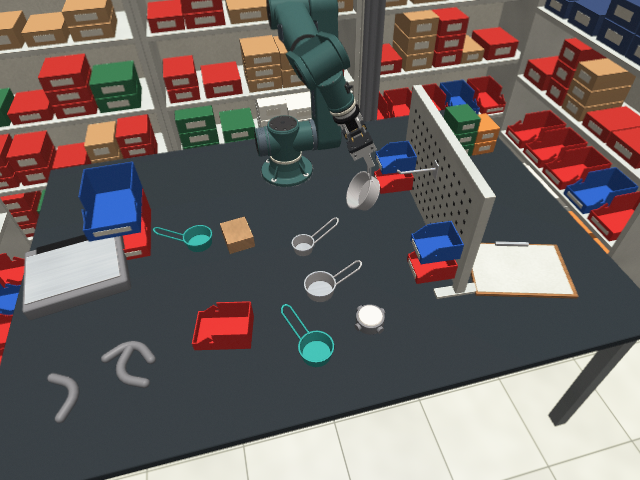

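```bash
python3 - <<'E'
from h import *
np.set_printoptions(precision=4,suppress=True)
W=cam('wrist4');S=cam('side2')
print(W['eye'],W['rotation'])
s=lambda p:(240+(p[0]+.5)/8-.5,120+(p[1]+.5)/8-.5)
print('root',plane(W,(313,28),.271),tri([W,S],[(313,28),s((305,157))]))
print('tip',plane(W,(310,162),.281),tri([W,S],[(310,162),s((284,322))]))
for n in ['wrist4','side4','scene4']:
    a=cv2.imread(f'pics/{n}.png')
    x,y,f,w,h=dict(wrist4=(240,230,4,160,140),side4=(240,120,6,80,100),scene4=(340,130,6,110,90))[n]
    cv2.imwrite(f'pics/z_{n}.png',cv2.resize(a[y:y+h,x:x+w],None,fx=f,fy=f,interpolation=cv2.INTER_CUBIC))
E
```

```text
[0.4605 0.1847 0.5248] [-3.0076 -0.0012 -0.0725]
root [[0.4703 0.3959 0.271 ]] (array([0.4693, 0.3863, 0.2824]), [np.float64(0.5311717883514864), np.float64(0.5311717883515537)])
tip [[0.4601 0.2776 0.281 ]] (array([0.4605, 0.2775, 0.2814]), [np.float64(0.42721646284594855), np.float64(0.42721646284583437)])
```

View pics/z_wrist4.png

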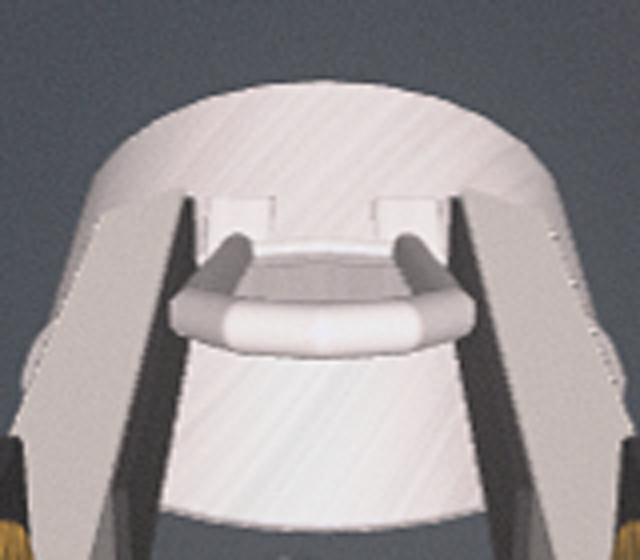

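View pics/z_scene4.png

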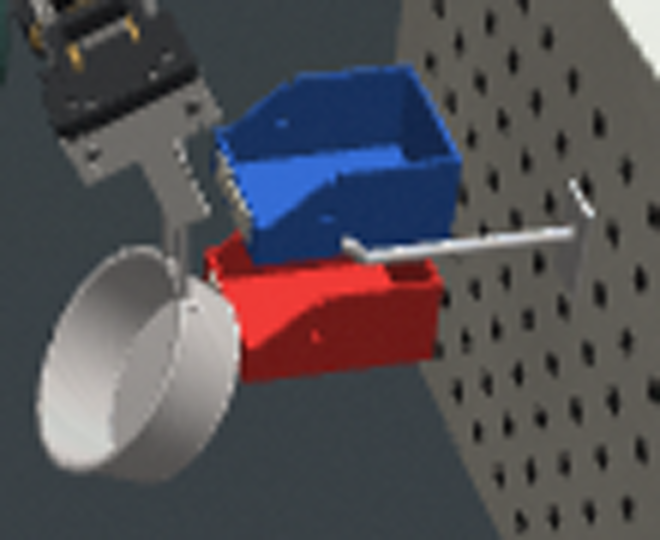

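View pics/z_side4.png

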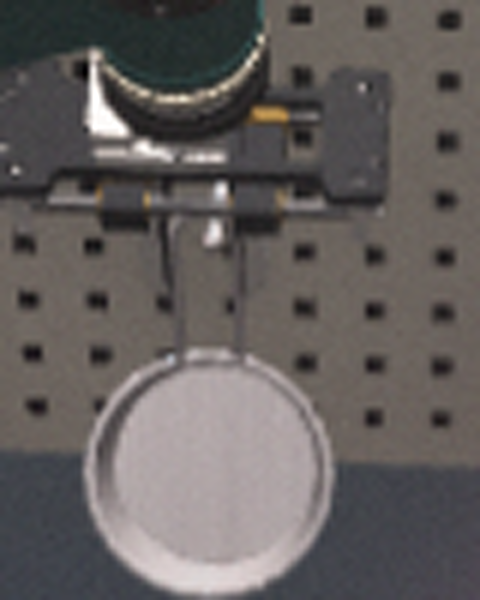

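```bash
python3 - <<'E'
from h import *
np.set_printoptions(precision=4,suppress=True)
W=cam('wrist4');C=cam('scene4')
print(plane(W,(320.2,310.2),.372),robot.get_obs()['tool_pos'])
print(tri([W,C],[(320.2,310.2),(340+178/6-.4,130+212/6-.4)]))
X=lambda y:.4656+.08*(y-.345)
w=[((X(.2),.2,.29),24,-.077),((X(.21),.21,.263),24,-.077),((X(.24),.24,.26),24,-.077),((X(.27),.27,.26),24,-.077),((X(.30),.30,.26),24,-.077),((X(.325),.325,.26),24,-.077),((X(.343),.343,.26),24,-.077),((X(.343),.343,.26),24,-.077)]
plan(w)
E
```

```text
[[0.46   0.1757 0.372 ]] [0.4602 0.1838 0.3283]
(array([0.4614, 0.1764, 0.3249]), [np.float64(3.6895919827271006), np.float64(3.689591982727096)])
[-7, 1, 41] [0.005, 0.002, 0.005]
[0, 2, 29] [0.0, 0.0, 0.0]
[0, -26, 15] [0.0, 0.0, 0.0]
[0, -27, 12] [0.0, 0.0, 0.0]
[0, -27, 12] [0.0, 0.0, 0.0]
[0, -23, 10] [0.0, 0.0, 0.0]
[0, -16, 7] [0.0, 0.0, 0.0]
[0, 0, 0] [0.0, 0.0, 0.0]
```

```bash
python3 -m handwheel '{"delta_pos":[[-7,1,41],[0,2,29],[0,-26,15],[0,-27,12],[0,-27,12],[0,-23,10],[0,-16,7],[0,0,0]],"rotation":[[0.005,0.002,0.005],[0,0,0],[0,0,0],[0,0,0],[0,0,0],[0,0,0],[0,0,0],[0,0,0]],"claw":[1,1,1,1,1,1,1,1]}'
python3 - <<'E'
from h import *
for n in ['scene','side','wrist']: snap(n,n+'5')
a=cv2.imread('pics/scene5.png');cv2.imwrite('pics/z_scene5.png',cv2.resize(a[120:230,350:480],None,fx=5,fy=5,interpolation=cv2.INTER_CUBIC))
E
```

```text
time: 6.65
tool_pos: [0.4645, 0.3422, 0.2604]
ee_rot: [-2.722, 0.0, -0.074]
wrist_force: [0.9, -0.4, -2.7]
width: 0.0352
```

View pics/z_scene5.png

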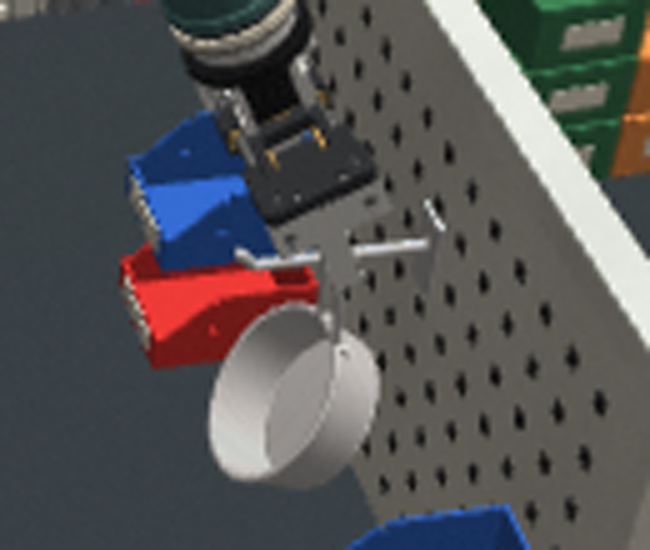

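View pics/wrist5.png

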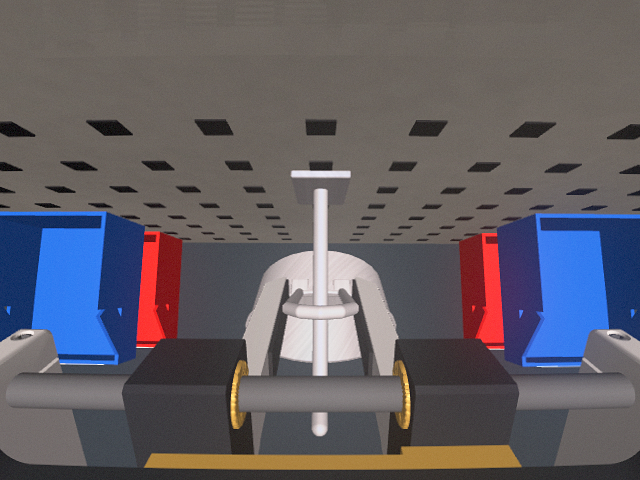

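```bash
python3 -m handwheel '{"delta_pos":[[0,3,7],[0,3,7],[0,3,6],[0,2,4],[0,1,2],[0,0,0],[0,0,0],[0,0,0]],"rotation":[[0,0,0],[0,0,0],[0,0,0],[0,0,0],[0,0,0],[0,0,0],[0,0,0],[0,0,0]],"claw":[1,1,1,1,1,1,1,1]}'
python3 - <<'E'
from h import *
for n in ['wrist']: snap(n,n+'6')
E
```

```text
time: 7.8
tool_pos: [0.4645, 0.3418, 0.2325]
ee_rot: [-2.721, -0.001, -0.075]
wrist_force: [-0.6, -0.0, -2.3]
width: 0.0351
```

View pics/wrist6.png

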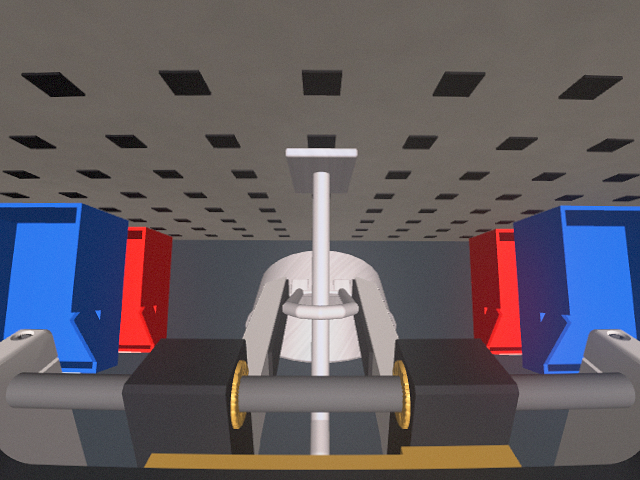

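```bash
python3 -m handwheel '{"delta_pos":[[0,0,1],[0,1,1],[0,0,1],[0,1,1],[0,0,0],[0,0,0],[0,0,0],[0,0,0]],"rotation":[[0,0,0],[0,0,0],[0,0,0],[0,0,0],[0,0,0],[0,0,0],[0,0,0],[0,0,0]],"claw":[1,1,1,1,1,1,1,1]}'
```

```text
time: 8.85
tool_pos: [0.4648, 0.3423, 0.2305]
ee_rot: [-2.718, -0.003, -0.074]
wrist_force: [-2.9, -1.4, 5.7]
width: 0.0351
```

```bash
python3 -m handwheel '{"delta_pos":[[0,0,-1],[0,0,0],[0,0,0],[0,0,0],[0,0,0],[0,0,-8],[0,0,-25],[0,0,-40]],"rotation":[[0,0,0],[0,0,0],[0,0,0],[0,0,0],[0,0,0],[0,0,0],[0,0,0],[0,0,0]],"claw":[1,0.0,-0.5,-0.7,-0.7,-0.7,-1,-1]}'
python3 - <<'E'
from h import *
for n in ['scene','side','wrist']: snap(n,n+'7')
a=cv2.imread('pics/scene7.png');cv2.imwrite('pics/z_scene7.png',cv2.resize(a[120:230,350:480],None,fx=5,fy=5,interpolation=cv2.INTER_CUBIC))
E
```

```text
time: 9.85
tool_pos: [0.4614, 0.311, 0.2949]
ee_rot: [-2.723, 0.003, -0.074]
wrist_force: [0.5, 1.1, 0.4]
width: 0.0934
```

View pics/z_scene7.png

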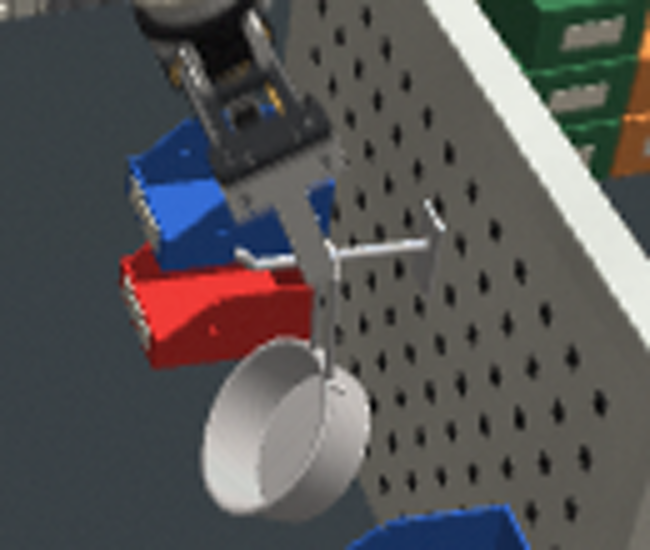

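View pics/wrist7.png

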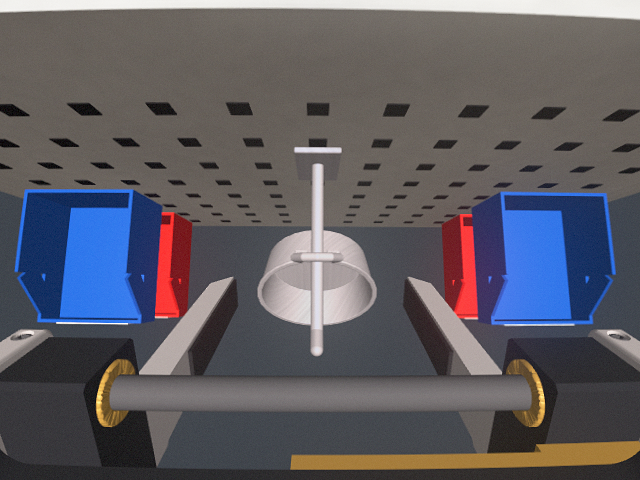

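```bash
python3 - <<'E'
from h import *
np.set_printoptions(precision=4,suppress=True)
W=cam('wrist7');W3=cam('wrist3');S=cam('side4')
print('large loop top',plane(W,(317,257),.279),'prong tip',plane(W,(317,350),.282),'root',plane(W,(317,166),.272))
print(robot.get_obs()['tool_pos'])
print('med rim',plane(W3,(425,213.5),.041),tri([W3,S],[(425,213.5),(336,284.2)]),'loop',plane(W3,(443,106),.1045),tri([W3,S],[(443,106),(335.4,239)]))
print('small rim',plane(W3,(291.7,222),.037),tri([W3,S],[(291.7,222),(273.2,289.1)]),'loop',plane(W3,(281.5,118.5),.1075),tri([W3,S],[(281.5,118.5),(270.4,243.3)]))
E
```

```text
large loop top [[0.4644 0.3326 0.279 ]] prong tip [[0.4601 0.276  0.282 ]] root [[0.4692 0.3954 0.272 ]]
[0.4634 0.3112 0.2985]
med rim [[ 0.6379 -0.0226  0.041 ]] (array([ 0.6378, -0.0226,  0.0408]), [np.float64(0.16391190660918334), np.float64(0.16391190660927277)]) loop [[0.6391 0.1049 0.1045]] (array([0.6408, 0.1057, 0.1039]), [np.float64(1.429612246613211), np.float64(1.429612246612948)])
small rim [[ 0.4507 -0.0346  0.037 ]] (array([ 0.4501, -0.0346,  0.0382]), [np.float64(0.6199774180384351), np.float64(0.6199774180383041)]) loop [[0.4443 0.0881 0.1075]] (array([0.4436, 0.0877, 0.1091]), [np.float64(0.85287860005655), np.float64(0.8528786000565738)])
```

```bash
python3 - <<'E'
from h import *
w=[((.462,.30,.34),24,-.07),((.47,.26,.375),24,-.07),((.50,.21,.37),18,-.05),((.54,.17,.34),9,-.02),((.58,.14,.31),0,-.02),((.62,.12,.27),-10,-.02),((.6395,.115,.23),-20,-.02),((.6395,.115,.20),-30,-.02)]
plan(w)
E
```

```text
[0, -7, -42] [-0.003, -0.008, -0.003]
[11, 22, -48] [0.0, 0.0, 0.0]
[33, 46, -15] [-0.105, -0.007, -0.019]
[42, 45, 17] [-0.157, -0.007, -0.029]
[41, 34, 25] [-0.157, 0.0, -0.0]
[40, 19, 40] [-0.175, 0.0, 0.0]
[20, -2, 40] [-0.175, 0.0, 0.0]
[0, -10, 28] [-0.175, 0.0, -0.0]
```

```bash
python3 -m handwheel '{"delta_pos":[[0,-7,-42],[11,22,-48],[33,46,-15],[42,45,17],[41,34,25],[40,19,40],[20,-2,40],[0,-10,28]],"rotation":[[0,0,0],[0,0,0],[-0.105,-0.007,-0.019],[-0.157,-0.007,-0.029],[-0.157,0,0],[-0.175,0,0],[-0.175,0,0],[-0.175,0,0]],"claw":[-1,-1,-1,-1,-1,-1,-1,-1]}'
python3 - <<'E'
from h import *
for n in ['side','wrist']: snap(n,n+'8')
plan([((.6395,.0713,.0745),-30,-.02)])
o=robot.get_obs();print(o['joint_positions'],o['tool_pos'])
E
```

```text
time: 11.0
tool_pos: [0.6379, 0.1142, 0.1934]
ee_rot: [2.611, 0.003, -0.025]
wrist_force: [-0.1, -0.2, 0.6]
width: 0.0941
[9, -16, 120] [0.005, 0.015, 0.011]
[ 0.35026274  0.46011997  1.04228184 -0.50174033  1.82888907  0.27967017] [0.63383935 0.11822371 0.18593876]
```

View pics/side8.png

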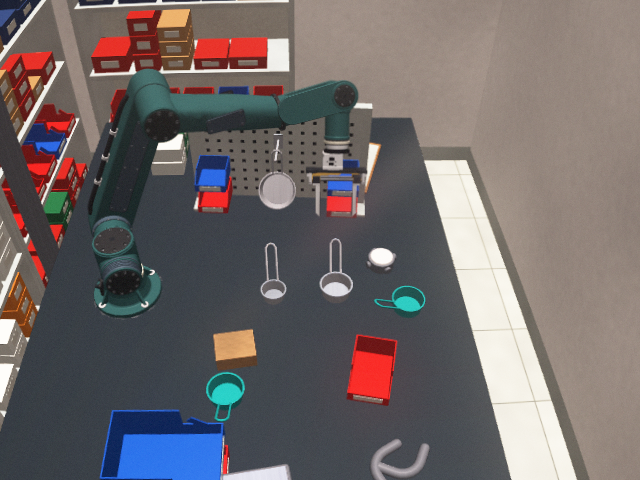

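View pics/wrist8.png

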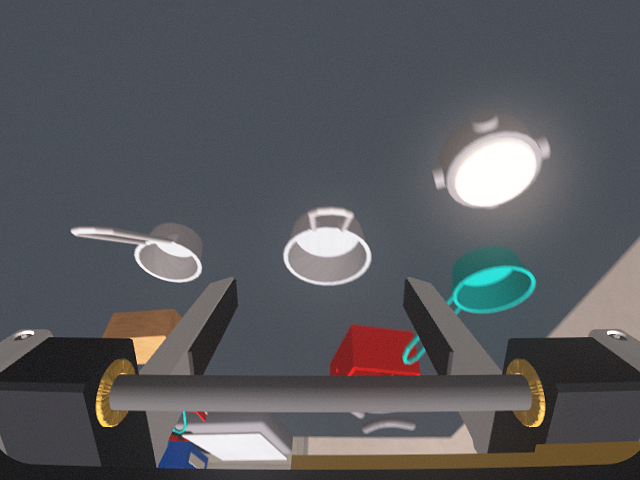

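```bash
python3 - <<'E'
from h import *
np.set_printoptions(precision=4,suppress=True)
snap('wrist','wrist9')
o=robot.get_obs();print(o['time'],o['tool_pos'],o['ee_rot'],o['qvel'])
W=cam('wrist8');print(W['eye'],plane(W,(327.5,245),.041),plane(W,(330.5,210),.1045))
W=cam('wrist9');print(W['eye'],plane(W,(327.5,245),.041),plane(W,(330.5,210),.1045))
E
```

```text
11.15 [0.6353 0.1167 0.1909] [ 2.6156  0.0111 -0.0207] [-0.052  -0.092  -0.0876 -0.013   0.0084 -0.0036]
[0.6391 0.2786 0.2972] [[0.6377 0.0029 0.041 ]] [[0.6404 0.1092 0.1045]]
[0.639  0.2774 0.3001] [[0.6373 0.0021 0.041 ]] [[0.6401 0.1076 0.1045]]
```

View pics/wrist9.png

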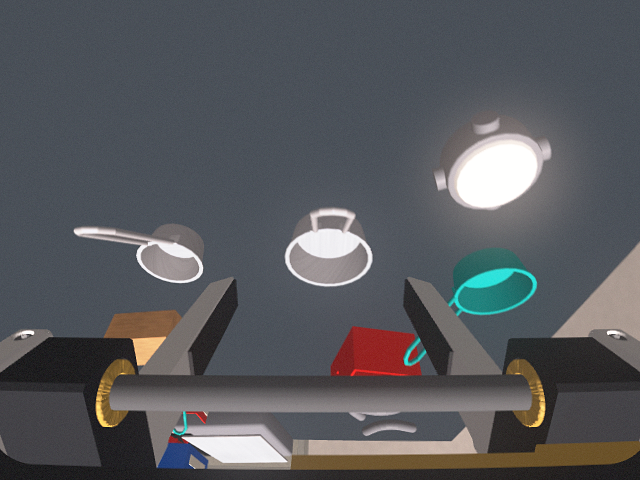

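```bash
python3 - <<'E'
from h import *
import math
print(plane(cam('wrist9'),(328.5,258.5),.041))
plan([((.6398,.0725,.0745),-30,-.02)],[math.pi-math.radians(30),0,-.02],(.6395,.115,.20))
E
```

```text
[[ 0.63834538 -0.0202974   0.041     ]]
[1, -26, 130] [0.0, 0.0, 0.0]
```

```bash
python3 -m handwheel '{"delta_pos":[[1,-26,10],[0,0,40],[0,0,40],[0,0,26],[0,0,14],[0,0,0],[0,0,0],[0,0,0]],"rotation":[[0,0,0],[0,0,0],[0,0,0],[0,0,0],[0,0,0],[0,0,0],[0,0,0],[0,0,0]],"claw":[-1,-1,-1,-1,-1,-1,-0.2,-0.2]}'
python3 - <<'E'
from h import *
for n in ['wrist','side']: snap(n,n+'10')
o=robot.get_obs();print(o['tool_pos'],o['ee_rot'])
E
```

```text
time: 12.15
tool_pos: [0.6383, 0.073, 0.0733]
ee_rot: [2.619, -0.003, -0.024]
wrist_force: [1.0, 0.4, -0.1]
width: 0.0779
[0.6378952  0.07287429 0.07264156] [ 2.61827399e+00 -1.98999317e-03 -2.42290407e-02]
```

View pics/wrist10.png

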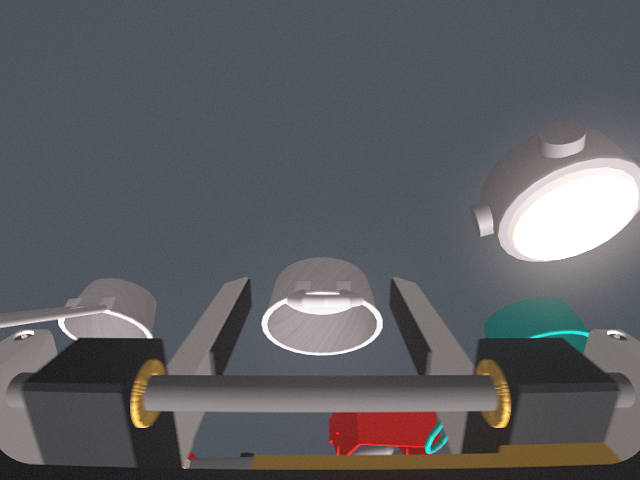

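```bash
python3 -m handwheel '{"delta_pos":[[0,0,0],[0,0,0],[0,0,0],[0,0,0],[0,0,0],[0,0,0],[0,10,-17],[0,15,-26]],"rotation":[[0,0,0],[0,0,0],[0,0,0],[0,0,0],[0,0,0],[0,0,0],[0,0,0],[0,0,0]],"claw":[1,1,1,1,1,1,1,1]}'
python3 - <<'E'
from h import *
import math
p=(.6398,.0725,.1245)
w=[((.639,.06,.17),-30,-.02),((.635,.04,.21),-22,-.02),((.625,.02,.25),-14,-.02),((.60,.00,.29),-6,-.02),((.57,.00,.33),2,-.02),((.53,.01,.345),10,-.04),((.49,.03,.345),18,-.06),((.46,.06,.345),25,-.077)]
plan(w,[math.pi-math.radians(30),0,-.02],p)
snap('side','side11')
E
```

```text
time: 13.25
tool_pos: [0.6364, 0.0719, 0.1213]
ee_rot: [2.617, 0.003, -0.025]
wrist_force: [0.5, 0.1, -1.2]
width: 0.0348
[-1, 34, -33] [0.0, 0.0, 0.0]
[-4, 37, -25] [0.14, 0.0, 0.0]
[-10, 34, -30] [0.14, 0.0, 0.0]
[-25, 30, -34] [0.14, 0.0, -0.0]
[-30, 5, -40] [0.14, 0.0, 0.0]
[-40, -10, -15] [0.14, 0.002, 0.02]
[-41, -18, 3] [0.14, 0.005, 0.019]
[-32, -27, 9] [0.122, 0.006, 0.016]
```

View pics/side11.png

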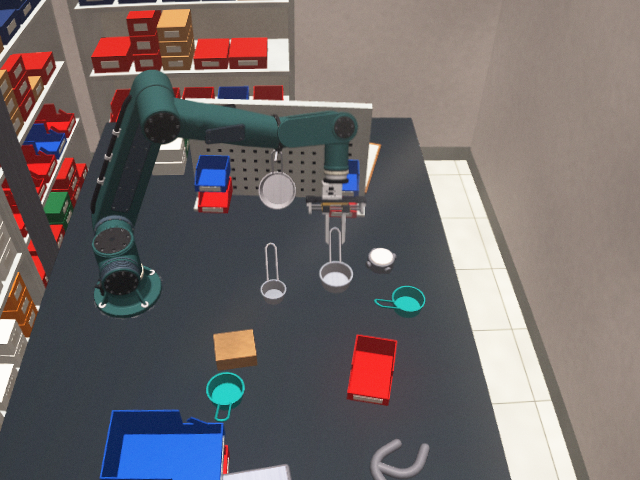

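```bash
python3 -m handwheel '{"delta_pos":[[-1,34,-33],[-4,37,-25],[-10,34,-30],[-25,30,-34],[-30,5,-40],[-40,-10,-15],[-41,-18,3],[-32,-27,9]],"rotation":[[0,0,0],[0.14,0,0],[0.14,0,0],[0.14,0,0],[0.14,0,0],[0.14,0.002,0.02],[0.14,0.005,0.019],[0.122,0.006,0.016]],"claw":[1,1,1,1,1,1,1,1]}'
python3 - <<'E'
from h import *
for n in ['wrist','side','scene']: snap(n,n+'12')
o=robot.get_obs();print(o['time'],o['tool_pos'],o['ee_rot'])
E
```

```text
time: 14.3
tool_pos: [0.4541, 0.0599, 0.345]
ee_rot: [-2.702, -0.002, -0.085]
wrist_force: [1.0, -0.2, -2.0]
width: 0.035
14.45 [0.45387882 0.05965702 0.34355826] [-2.70545683e+00 -1.92459347e-04 -8.33429106e-02]
```

View pics/wrist12.png

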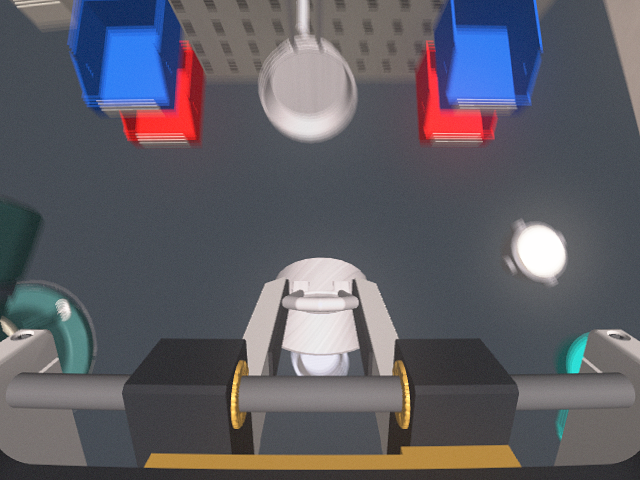

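View pics/scene12.png

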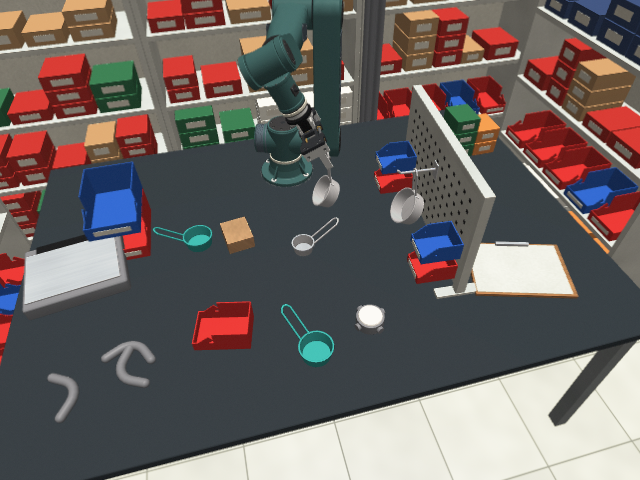

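```bash
python3 - <<'E'
from h import *
import math
W=cam('wrist12');o=robot.get_obs()
print(plane(W,(320,302),o['tool_pos'][2]+.044)-o['tool_pos'])
w=[((.4545,.11,.335),25,-.08),((.4545,.16,.30),25,-.08),((.456,.20,.27),25,-.08),((.458,.23,.262),25,-.08),((.4595,.26,.258),25,-.08),((.4608,.288,.257),25,-.08)]
plan(w)
w=[((.4616,.300,.249),25,-.08),((.4626,.312,.241),25,-.08),((.4636,.324,.234),25,-.08)]
plan(w,[math.pi+math.radians(25),0,-.08],(.4608,.288,.257))
E
```

```text
[[-4.52307697e-05 -5.44070789e-03  4.40000000e-02]]
[-4, -42, 29] [0.0, -0.002, -0.003]
[-4, -30, 53] [0.0, 0.0, 0.0]
[-2, -24, 44] [0.0, 0.0, 0.0]
[0, -24, 20] [0.0, 0.0, 0.0]
[-1, -26, 16] [0.0, 0.0, 0.0]
[-1, -25, 13] [0.0, 0.0, 0.0]
[0, -8, 12] [0.0, 0.0, 0.0]
[0, -8, 12] [0.0, 0.0, 0.0]
[0, -8, 11] [0.0, 0.0, 0.0]
```

```bash
python3 -m handwheel '{"delta_pos":[[-4,-42,29],[-4,-30,53],[-2,-24,44],[0,-24,20],[-1,-26,16],[-1,-25,13],[0,0,0],[0,0,0]],"rotation":[[0,0,0],[0,0,0],[0,0,0],[0,0,0],[0,0,0],[0,0,0],[0,0,0],[0,0,0]],"claw":[1,1,1,1,1,1,1,1]}'
python3 - <<'E'
from h import *
for n in ['wrist','side','scene']: snap(n,n+'13')
o=robot.get_obs();print(o['time'],o['tool_pos'],o['ee_rot'],o['wrist_force'])
a=cv2.imread('pics/scene13.png');cv2.imwrite('pics/z_scene13.png',cv2.resize(a[120:230,350:480],None,fx=5,fy=5,interpolation=cv2.INTER_CUBIC))
E
```

```text
time: 15.45
tool_pos: [0.4627, 0.2893, 0.2578]
ee_rot: [-2.705, -0.001, -0.081]
wrist_force: [-0.4, -0.8, -2.2]
width: 0.0349
15.6 [0.46271268 0.28882218 0.25789753] [-2.70419624e+00 -7.81257639e-04 -8.26823153e-02] [-1.07819054  0.43392105 -1.98969545]
```

View pics/wrist13.png

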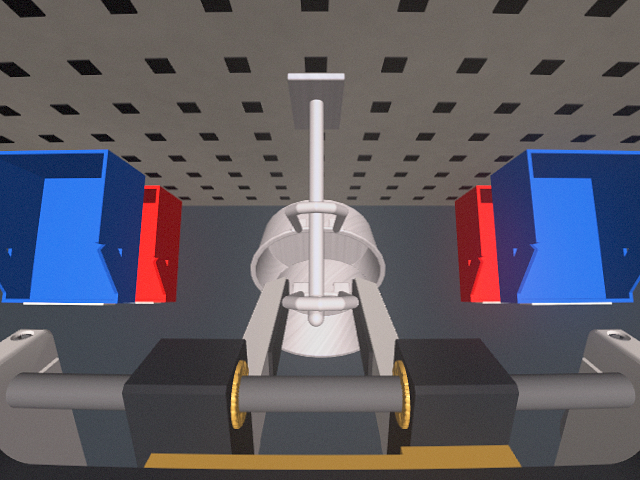

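View pics/z_scene13.png

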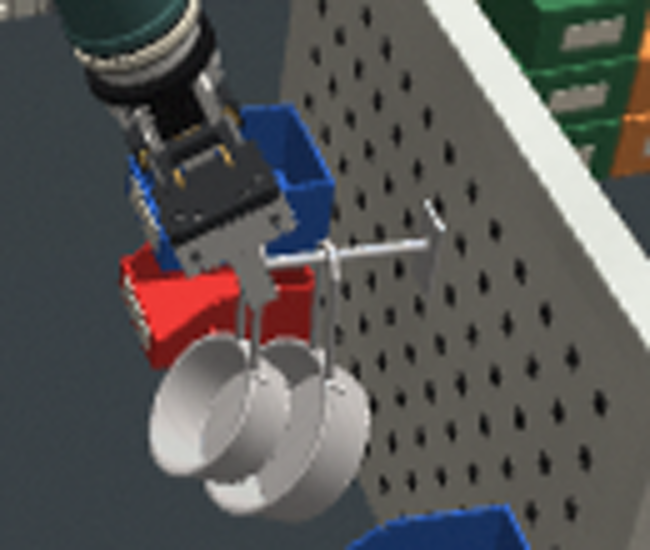

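```bash
python3 -m handwheel '{"delta_pos":[[-1,-4,6],[0,-4,6],[0,-4,6],[0,-4,6],[0,-4,6],[0,-4,5],[0,0,0],[0,0,0]],"rotation":[[0,0,0],[0,0,0],[0,0,0],[0,0,0],[0,0,0],[0,0,0],[0,0,0],[0,0,0]],"claw":[1,1,1,1,1,1,1,1]}'
python3 - <<'E'
from h import *
for n in ['wrist','side','scene']: snap(n,n+'14')
o=robot.get_obs();print(o['time'],o['tool_pos'],o['ee_rot'],o['wrist_force'])
a=cv2.imread('pics/scene14.png');cv2.imwrite('pics/z_scene14.png',cv2.resize(a[120:230,350:480],None,fx=5,fy=5,interpolation=cv2.INTER_CUBIC))
E
```

```text
time: 16.6
tool_pos: [0.4642, 0.3262, 0.2363]
ee_rot: [-2.704, -0.0, -0.082]
wrist_force: [-0.1, 0.1, -1.8]
width: 0.0352
16.75 [0.46430899 0.32605547 0.23641669] [-2.70348368e+00 -5.02169628e-04 -8.18448106e-02] [ 0.44840065  0.20919423 -1.9524355 ]
```

View pics/wrist14.png

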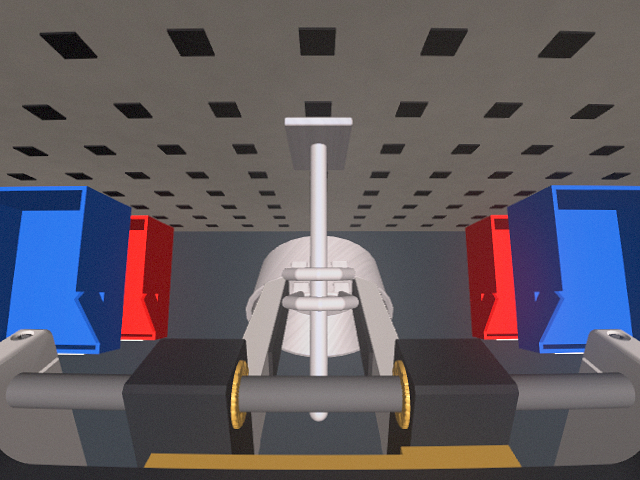

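View pics/z_scene14.png

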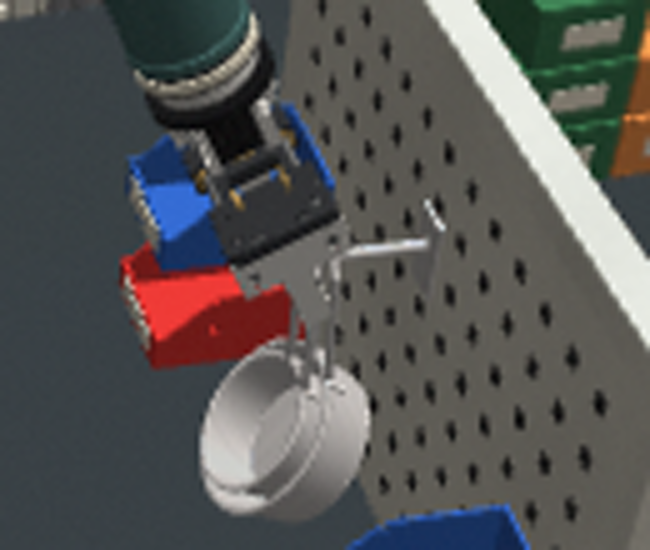

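```bash
python3 -m handwheel '{"delta_pos":[[0,0,1],[0,1,1],[0,0,1],[0,1,1],[0,0,0],[0,0,0],[0,0,0],[0,0,0]],"rotation":[[0,0,0],[0,0,0],[0,0,0],[0,0,0],[0,0,0],[0,0,0],[0,0,0],[0,0,0]],"claw":[1,1,1,1,1,1,1,1]}'
```

```text
time: 17.75
tool_pos: [0.4642, 0.3261, 0.2318]
ee_rot: [-2.703, -0.0, -0.082]
wrist_force: [0.4, 0.1, -2.0]
width: 0.035
```

```bash
python3 -m handwheel '{"delta_pos":[[0,0,1],[0,0,0],[0,1,1],[0,0,0],[0,0,1],[0,0,0],[0,0,0],[0,0,0]],"rotation":[[0,0,0],[0,0,0],[0,0,0],[0,0,0],[0,0,0],[0,0,0],[0,0,0],[0,0,0]],"claw":[1,1,1,1,1,1,1,1]}'
python3 - <<'E'
from h import *
snap('wrist','wrist15')
E
```

```text
time: 18.75
tool_pos: [0.4646, 0.3267, 0.2306]
ee_rot: [-2.702, -0.003, -0.081]
wrist_force: [-2.4, -1.9, 7.1]
width: 0.035
```

View pics/wrist15.png

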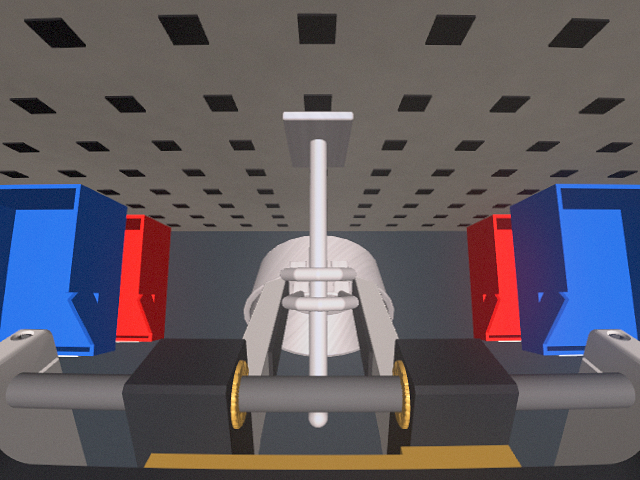

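```bash
python3 -m handwheel '{"delta_pos":[[0,0,-1],[0,0,0],[0,0,0],[0,0,0],[0,0,0],[0,0,-8],[0,0,-25],[0,0,-40]],"rotation":[[0,0,0],[0,0,0],[0,0,0],[0,0,0],[0,0,0],[0,0,0],[0,0,0],[0,0,0]],"claw":[1,0.0,-0.5,-0.7,-0.7,-0.7,-1,-1]}'
python3 - <<'E'
from h import *
for n in ['scene','side','wrist']: snap(n,n+'16')
a=cv2.imread('pics/scene16.png');cv2.imwrite('pics/z_scene16.png',cv2.resize(a[120:230,350:480],None,fx=5,fy=5,interpolation=cv2.INTER_CUBIC))
E
```

```text
time: 19.8
tool_pos: [0.4609, 0.2948, 0.2953]
ee_rot: [-2.704, 0.003, -0.081]
wrist_force: [0.0, 0.3, 0.9]
width: 0.0931
```

View pics/z_scene16.png

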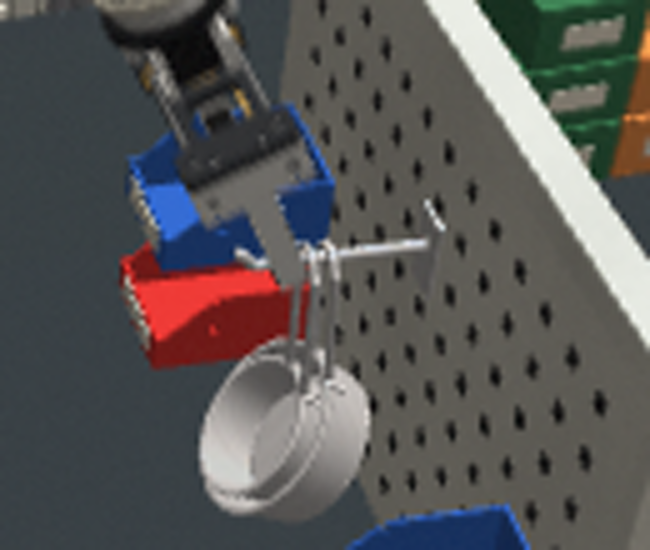

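View pics/wrist16.png

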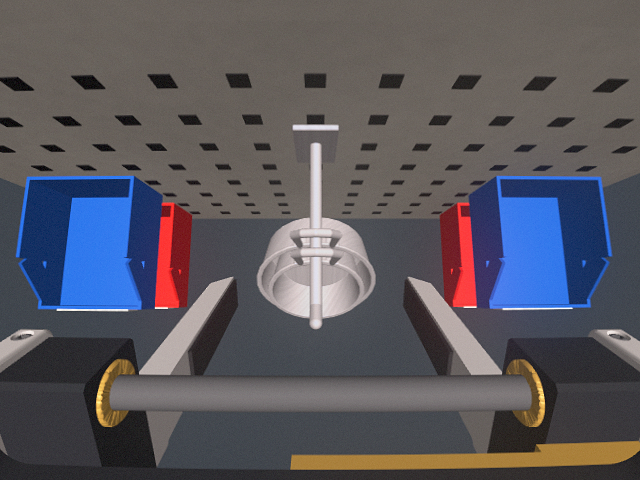

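```bash
python3 - <<'E'
from h import *
W=cam('wrist16')
print('L',plane(W,(315.5,233.5),.279),'M',plane(W,(315.5,252.5),.279),'tip',plane(W,(316,323),.282))
w=[((.460,.275,.34),25,-.08),((.458,.24,.375),25,-.08),((.455,.19,.37),16,-.03),((.451,.14,.35),7,0.02),((.4457,.10,.32),-3,.05),((.4457,.07,.28),-13,.05),((.4457,.055,.24),-21,.05),((.4457,.055,.20),-26,.05)]
plan(w)
E
```

```text
L [[0.46440691 0.33194882 0.279     ]] M [[0.46339424 0.31966309 0.279     ]] tip [[0.46010403 0.27601388 0.282     ]]
[-1, 1, -46] [-0.003, -0.006, -0.0]
[1, 17, -47] [0.0, 0.0, 0.0]
[1, 48, -17] [-0.157, -0.018, -0.047]
[-2, 54, 5] [-0.157, -0.01, -0.049]
[-6, 43, 25] [-0.175, -0.001, -0.03]
[-1, 28, 42] [-0.175, 0.0, 0.0]
[-1, 6, 42] [-0.14, 0.0, -0.0]
[0, -14, 37] [-0.087, 0.0, 0.0]
```

```bash
python3 -m handwheel '{"delta_pos":[[-1,1,-46],[1,17,-47],[1,48,-17],[-2,54,5],[-6,43,25],[-1,28,42],[-1,6,42],[0,-14,37]],"rotation":[[0,0,0],[0,0,0],[-0.157,-0.018,-0.047],[-0.157,-0.01,-0.049],[-0.175,0,-0.03],[-0.175,0,0],[-0.14,0,0],[-0.087,0,0]],"claw":[-1,-1,-1,-1,-1,-1,-1,-1]}'
python3 -m handwheel '{"delta_pos":[[0,0,0],[0,0,0],[0,0,0],[0,0,0],[0,0,0],[0,0,0],[0,0,0],[0,0,0]],"rotation":[[0,0,0],[0,0,0],[0,0,0],[0,0,0],[0,0,0],[0,0,0],[0,0,0],[0,0,0]],"claw":[-1,-1,-1,-1,-1,-1,-1,-1]}'
python3 - <<'E'
from h import *
for n in ['side','wrist']: snap(n,n+'17')
o=robot.get_obs();print(o['time'],o['tool_pos'],o['ee_rot'],o['joint_positions'])
E
```

```text
time: 20.95
tool_pos: [0.4447, 0.0533, 0.195]
ee_rot: [2.685, 0.001, 0.05]
wrist_force: [1.3, 0.9, -0.7]
width: 0.0941
time: 21.95
tool_pos: [0.4454, 0.0534, 0.1976]
ee_rot: [2.689, -0.001, 0.049]
wrist_force: [-1.0, 0.0, 0.6]
width: 0.0943
22.05 [0.44536416 0.05336295 0.19752864] [ 2.68845855e+00 -6.56917777e-04  4.86584914e-02] [ 0.32395219 -0.04773537  1.59380334 -0.43972624  1.71189297  0.23837122]
```

View pics/wrist17.png

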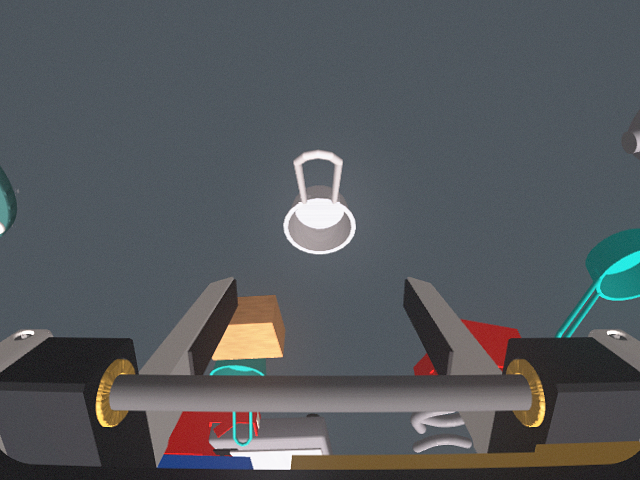

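View pics/side17.png

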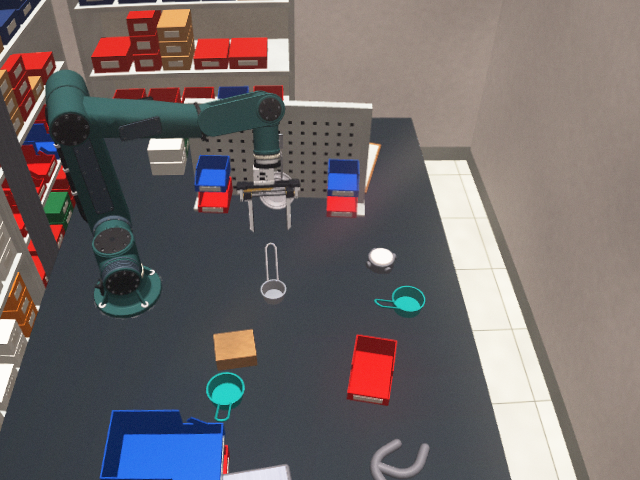

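```bash
python3 - <<'E'
from h import *
W=cam('wrist17');print(plane(W,(319.5,224.5),.037),plane(W,(318.5,152),.1075))
plan([((.4457,.055,.0769),-26,.05)])
E
```

```text
[[ 0.44903165 -0.02850395  0.037     ]] [[0.44271737 0.09189282 0.1075    ]]
[0, -54, 108] [-0.001, -0.0, -0.001]
```

```bash
python3 -m handwheel '{"delta_pos":[[0,-15,25],[0,-15,30],[-1,-15,30],[0,-10,23],[0,0,0],[0,0,0],[0,0,0],[0,0,0]],"rotation":[[0,0,0],[0,0,0],[0,0,0],[0,0,0],[0,0,0],[0,0,0],[0,0,0],[0,0,0]],"claw":[-1,-1,-1,-1,-1,-1,-0.2,-0.2]}'
python3 - <<'E'
from h import *
snap('wrist','wrist18');o=robot.get_obs();print(o['tool_pos'])
E
```

```text
time: 23.05
tool_pos: [0.4451, 0.0557, 0.0775]
ee_rot: [2.689, -0.003, 0.049]
wrist_force: [0.3, -0.3, 0.3]
width: 0.0776
[0.44498019 0.05569436 0.07730754]
```

View pics/wrist18.png

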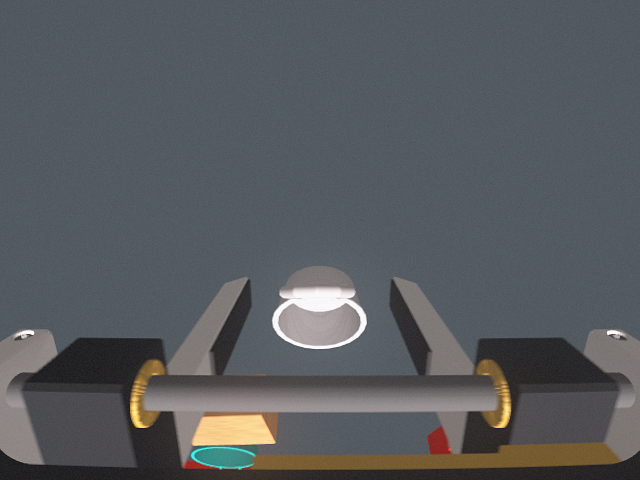

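```bash
python3 -m handwheel '{"delta_pos":[[0,0,0],[0,0,0],[0,0,0],[0,0,0],[0,0,0],[0,0,0],[0,8,-16],[0,12,-24]],"rotation":[[0,0,0],[0,0,0],[0,0,0],[0,0,0],[0,0,0],[0,0,0],[0,0,0],[0,0,0]],"claw":[1,1,1,1,1,1,1,1]}'
python3 - <<'E'
from h import *
import math
p=(.4448,.0555,.1225)
w=[((.4455,.03,.165),-26,.05),((.447,.005,.205),-18,.04),((.448,-.015,.245),-10,.02),((.449,-.02,.285),-2,0),((.45,-.01,.32),6,-.02),((.451,.01,.34),14,-.04),((.452,.04,.345),21,-.06),((.453,.07,.345),27,-.08)]
plan(w,[math.pi-math.radians(26),0,.05],p)
snap('side','side19')
E
```

```text
time: 24.1
tool_pos: [0.4437, 0.0549, 0.1215]
ee_rot: [2.688, 0.001, 0.049]
wrist_force: [-0.8, -0.5, -2.8]
width: 0.0347
[-1, 42, -27] [0.0, 0.0, 0.0]
[0, 40, -25] [0.14, -0.004, 0.009]
[0, 31, -32] [0.14, -0.005, 0.019]
[1, 12, -39] [0.14, -0.002, 0.02]
[1, -9, -35] [0.14, 0.001, 0.02]
[1, -22, -18] [0.14, 0.003, 0.02]
[0, -30, 2] [0.122, 0.006, 0.019]
[-1, -28, 11] [0.105, 0.008, 0.018]
```

View pics/side19.png

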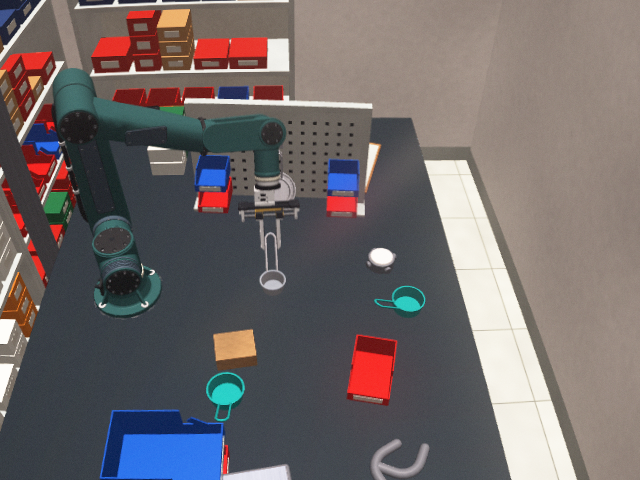

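Lifted; swing it to the hanging attitude.

```bash
python3 -m handwheel '{"delta_pos":[[-1,42,-27],[0,40,-25],[0,31,-32],[1,12,-39],[1,-9,-35],[1,-22,-18],[0,-30,2],[-1,-28,11]],"rotation":[[0,0,0],[0.14,-0.004,0.009],[0.14,-0.005,0.019],[0.14,-0.002,0.02],[0.14,0.001,0.02],[0.14,0.003,0.02],[0.122,0.006,0.019],[0.105,0.008,0.018]],"claw":[1,1,1,1,1,1,1,1]}'
python3 - <<'E'
from h import *
for n in ['wrist','side','scene']: snap(n,n+'20')
o=robot.get_obs();print(o['time'],o['tool_pos'],o['ee_rot'])
E
```

```text
time: 25.15
tool_pos: [0.4525, 0.0687, 0.3456]
ee_rot: [-2.666, -0.002, -0.083]
wrist_force: [0.2, 0.4, -2.2]
width: 0.0352
25.3 [0.45160565 0.06818741 0.34386587] [-2.67014032e+00  1.03481630e-03 -8.11825513e-02]
```

View pics/wrist20.png

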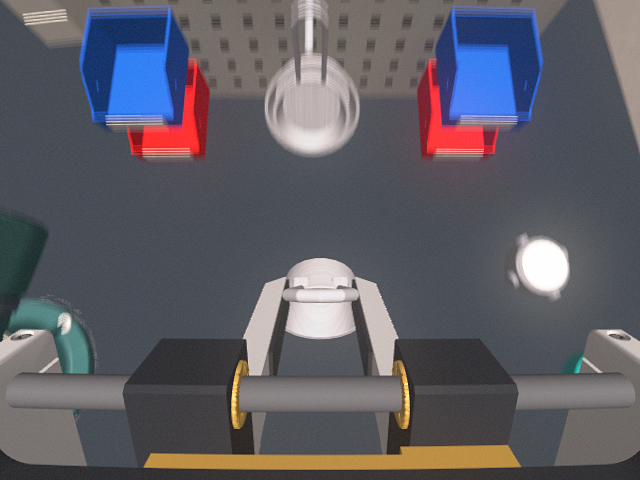

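```bash
python3 - <<'E'
from h import *
import math
W=cam('wrist20');o=robot.get_obs()
print(plane(W,(320,295),o['tool_pos'][2]+.0447)-o['tool_pos'])
X=lambda y:.4628+.08*(y-.31)
w=[((X(.11),.11,.335),27,-.08),((X(.15),.15,.30),27,-.08),((X(.19),.19,.27),27,-.08),((X(.22),.22,.262),27,-.08),((X(.25),.25,.258),27,-.08),((X(.276),.276,.257),27,-.08)]
plan(w)
w=[((X(.31),.31,.234),27,-.08)]
plan(w,[math.pi+math.radians(27),0,-.08],(X(.276),.276,.257))
E
```

```text
[[ 0.00085431 -0.00363343  0.0447    ]]
[-8, -33, 27] [-0.0, 0.0, -0.002]
[0, -20, 49] [0.0, 0.0, 0.0]
[0, -22, 45] [0.0, 0.0, 0.0]
[0, -23, 21] [0.0, 0.0, 0.0]
[0, -25, 17] [0.0, 0.0, 0.0]
[0, -23, 13] [0.0, 0.0, 0.0]
[0, -20, 36] [0.0, 0.0, 0.0]
```

```bash
python3 -m handwheel '{"delta_pos":[[-7,-33,27],[0,-20,49],[0,-22,45],[0,-23,21],[0,-25,17],[0,-23,13],[0,0,0],[0,0,0]],"rotation":[[0,0,0],[0,0,0],[0,0,0],[0,0,0],[0,0,0],[0,0,0],[0,0,0],[0,0,0]],"claw":[1,1,1,1,1,1,1,1]}'
python3 - <<'E'
from h import *
for n in ['wrist','side','scene']: snap(n,n+'21')
o=robot.get_obs();print(o['time'],o['tool_pos'],o['ee_rot'],o['wrist_force'])
a=cv2.imread('pics/scene21.png');cv2.imwrite('pics/z_scene21.png',cv2.resize(a[120:230,350:480],None,fx=5,fy=5,interpolation=cv2.INTER_CUBIC))
E
```

```text
time: 26.3
tool_pos: [0.462, 0.2766, 0.2582]
ee_rot: [-2.669, -0.001, -0.08]
wrist_force: [-0.6, 0.4, -1.8]
width: 0.0347
26.45 [0.46225288 0.27636644 0.25823162] [-2.66838732e+00 -6.01424688e-04 -8.18678516e-02] [-0.13759557  0.15222658 -1.45106704]
```

View pics/wrist21.png

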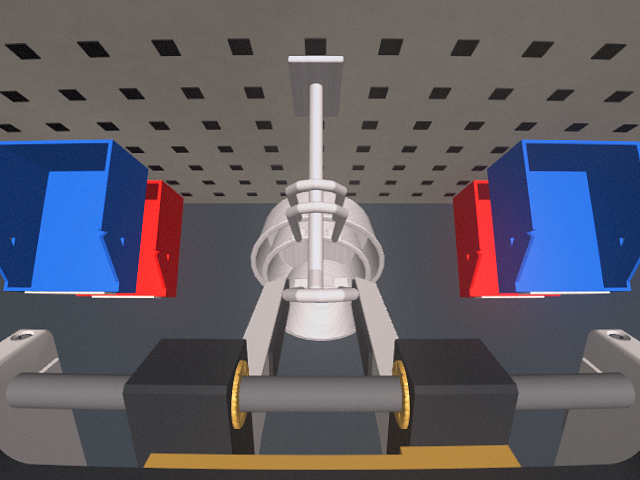

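View pics/z_scene21.png

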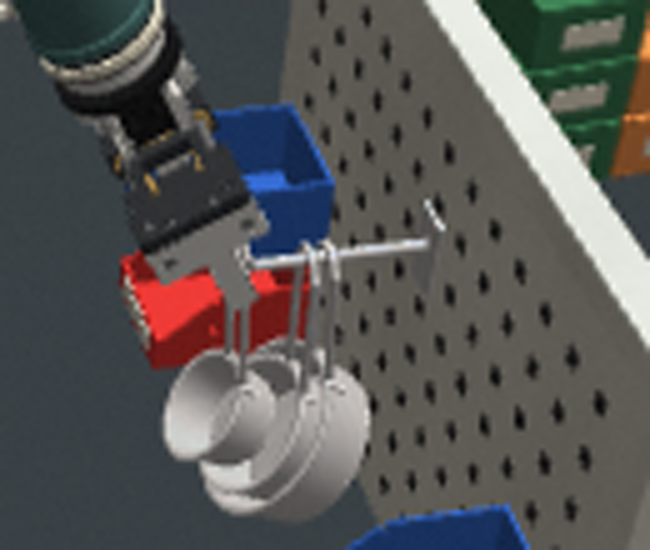

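```bash
python3 -m handwheel '{"delta_pos":[[-1,-4,6],[0,-4,6],[0,-4,6],[0,-3,6],[0,-3,6],[0,-2,6],[0,0,0],[0,0,0]],"rotation":[[0,0,0],[0,0,0],[0,0,0],[0,0,0],[0,0,0],[0,0,0],[0,0,0],[0,0,0]],"claw":[1,1,1,1,1,1,1,1]}'
python3 - <<'E'
from h import *
for n in ['wrist','side','scene']: snap(n,n+'22')
o=robot.get_obs();print(o['time'],o['tool_pos'],o['ee_rot'],o['wrist_force'])
a=cv2.imread('pics/scene22.png');cv2.imwrite('pics/z_scene22.png',cv2.resize(a[120:230,350:480],None,fx=5,fy=5,interpolation=cv2.INTER_CUBIC))
E
```

```text
time: 27.45
tool_pos: [0.4637, 0.3115, 0.2352]
ee_rot: [-2.668, -0.0, -0.081]
wrist_force: [-0.3, -1.0, -1.2]
width: 0.0349
27.6 [0.46385145 0.31142079 0.23545478] [-2.66747270e+00 -4.82308276e-04 -8.10208724e-02] [ 0.01382639  0.79436811 -1.95358107]
```

View pics/wrist22.png

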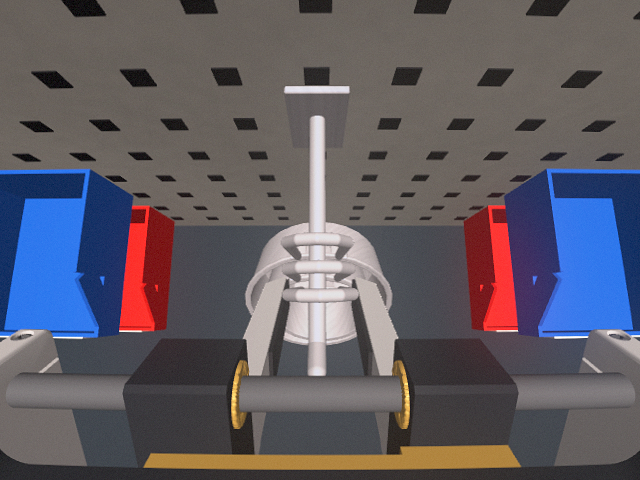

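View pics/z_scene22.png

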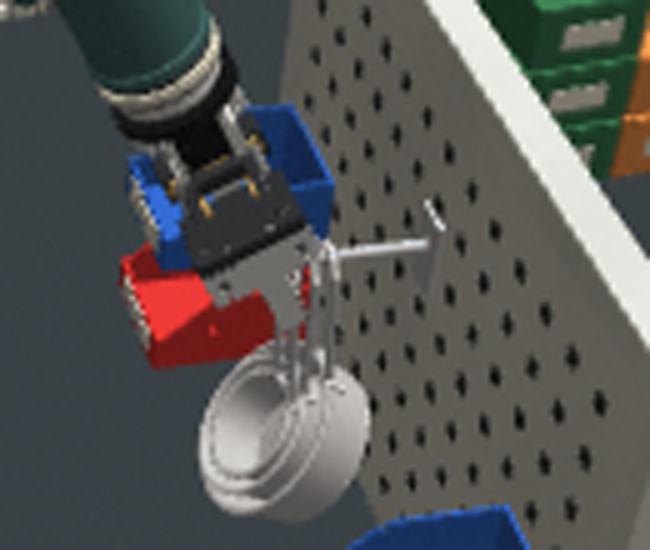

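Small is seated inside the medium, loop at (320,295) above the prong. Lower onto the prong.

```bash
python3 -m handwheel '{"delta_pos":[[0,0,1],[0,1,1],[0,0,1],[0,0,0],[0,0,0],[0,0,0],[0,0,0],[0,0,0]],"rotation":[[0,0,0],[0,0,0],[0,0,0],[0,0,0],[0,0,0],[0,0,0],[0,0,0],[0,0,0]],"claw":[1,1,1,1,1,1,1,1]}'
python3 -m handwheel '{"delta_pos":[[0,0,1],[0,1,1],[0,0,0],[0,0,0],[0,0,0],[0,0,0],[0,0,0],[0,0,0]],"rotation":[[0,0,0],[0,0,0],[0,0,0],[0,0,0],[0,0,0],[0,0,0],[0,0,0],[0,0,0]],"claw":[1,1,1,1,1,1,1,1]}'
```

```text
time: 28.6
tool_pos: [0.4637, 0.312, 0.2321]
ee_rot: [-2.668, 0.0, -0.081]
wrist_force: [0.2, -0.2, -2.0]
width: 0.035
time: 29.6
tool_pos: [0.464, 0.3125, 0.2313]
ee_rot: [-2.666, -0.002, -0.08]
wrist_force: [-2.8, -1.2, 5.0]
width: 0.035
```

```bash
python3 -m handwheel '{"delta_pos":[[0,0,-1],[0,0,0],[0,0,0],[0,0,0],[0,0,0],[0,0,-8],[0,0,-25],[0,0,-40]],"rotation":[[0,0,0],[0,0,0],[0,0,0],[0,0,0],[0,0,0],[0,0,0],[0,0,0],[0,0,0]],"claw":[1,0.0,-0.5,-0.7,-0.7,-0.7,-1,-1]}'
python3 - <<'E'
from h import *
for n in ['scene','side','wrist']: snap(n,n+'23')
a=cv2.imread('pics/scene23.png');cv2.imwrite('pics/z_scene23.png',cv2.resize(a[120:230,350:480],None,fx=5,fy=5,interpolation=cv2.INTER_CUBIC))
E
```

```text
time: 30.6
tool_pos: [0.4603, 0.278, 0.2954]
ee_rot: [-2.668, 0.003, -0.08]
wrist_force: [0.2, -0.2, 0.4]
width: 0.0929
```

View pics/z_scene23.png

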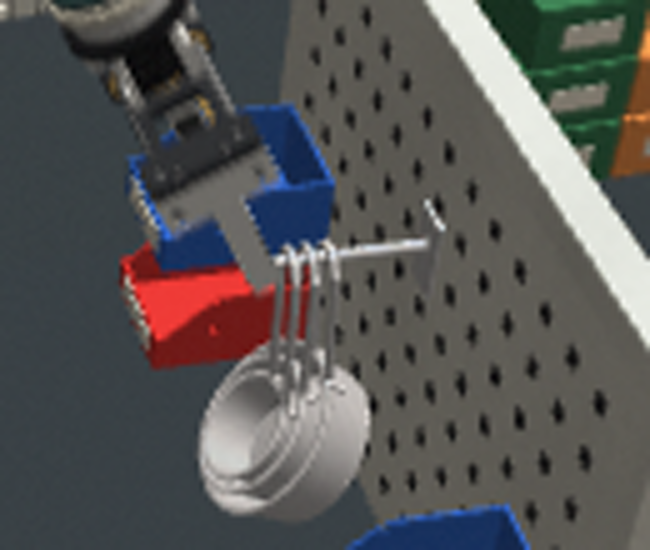

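View pics/wrist23.png

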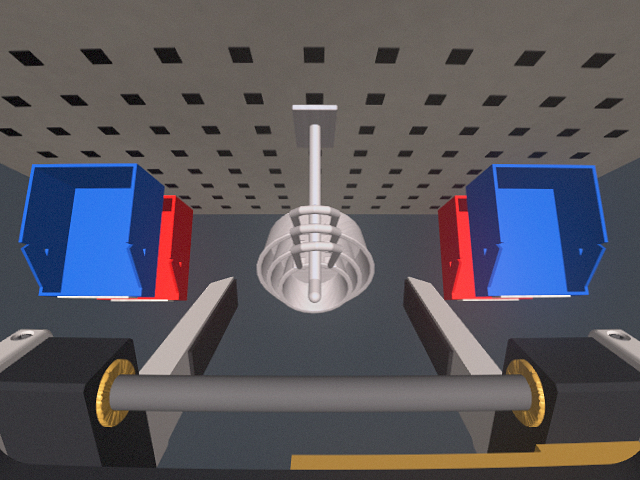

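```bash
python3 -m handwheel '{"delta_pos":[[0,0,-40],[0,0,-40],[0,20,-30],[0,40,0],[0,40,0],[0,0,0],[0,0,0],[0,0,0]],"rotation":[[0,0,0],[0,0,0],[0,0,0],[0,0,0],[0,0,0],[0,0,0],[0,0,0],[0,0,0]],"claw":[-1,-1,-1,-1,-1,-1,-1,-1]}'
python3 - <<'E'
from h import *
for n in ['scene','side','wrist']: snap(n,n+'24')
W=cam('wrist23');t=plane(W,(315,295),.282)[0]
for n,p in dict(L=(315,210),M=(315,228.5),S=(315,247)).items(): print(n,plane(W,p,.279)[0],'tip',t)
a=cv2.imread('pics/scene24.png');b=cv2.imread('pics/side24.png')
z=lambda i,x,y,w,h:cv2.resize(i[y:y+h,x:x+w],(400,400*h//w),interpolation=cv2.INTER_CUBIC)
cv2.imwrite('pics/z24.png',np.hstack([z(a,370,140,100,100),z(b,230,120,100,100)]))
E
```

```text
time: 31.75
tool_pos: [0.4498, 0.1407, 0.3485]
ee_rot: [-2.667, -0.001, -0.079]
wrist_force: [0.5, 0.2, -0.3]
width: 0.094
L [0.46478946 0.3317997  0.279     ] tip [0.46033057 0.2766364  0.282     ]
M [0.46378278 0.31936346 0.279     ] tip [0.46033057 0.2766364  0.282     ]
S [0.46279727 0.30719624 0.279     ] tip [0.46033057 0.2766364  0.282     ]
```

View pics/z24.png

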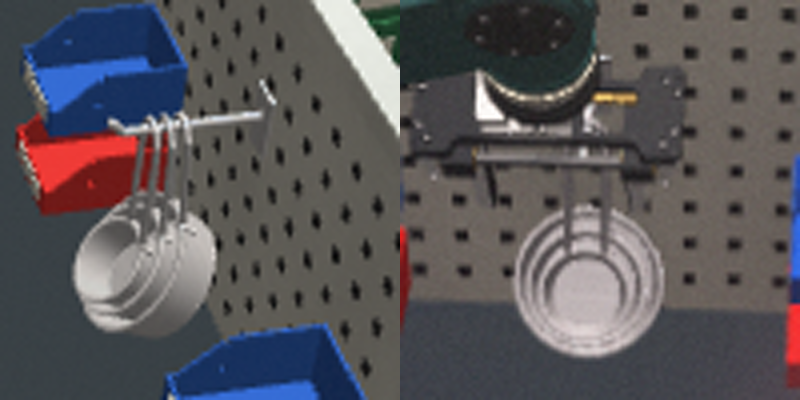

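View pics/scene24.png

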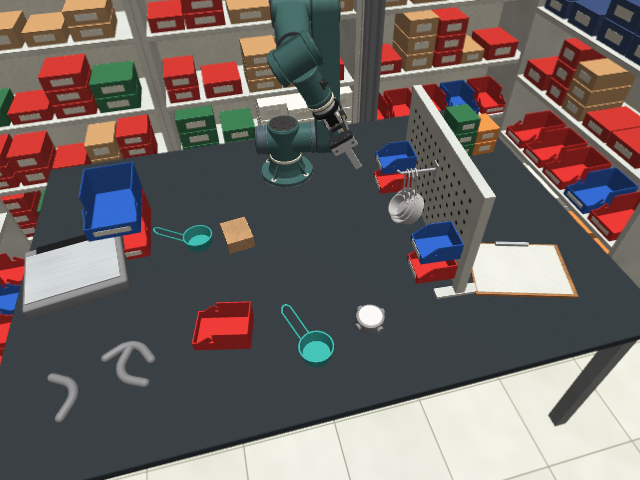

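```bash
python3 -m handwheel '{"delta_pos":[[0,0,0],[0,0,0],[0,0,0],[0,0,0],[0,0,0],[0,0,0],[0,0,0],[0,0,0]],"rotation":[[0,0,0],[0,0,0],[0,0,0],[0,0,0],[0,0,0],[0,0,0],[0,0,0],[0,0,0]],"claw":[-1,-1,-1,-1,-1,-1,-1,-1]}'
python3 - <<'E'
from h import *
snap('scene','scene25')
a=cv2.imread('pics/scene24.png').astype(int);b=cv2.imread('pics/scene25.png').astype(int)
print(abs(a-b)[140:240,380:450].max(), abs(a-b).mean())
print(robot.close_job())
E
```

```text
time: 32.9
tool_pos: [0.4498, 0.1396, 0.3479]
ee_rot: [-2.668, 0.0, -0.081]
wrist_force: [0.3, -0.3, -0.2]
width: 0.0939
140 0.8496983506944444
the job is handed in; nothing more can be done
None
```

All three dippers are hanging by their loops on the hook's level prong, nested large, medium, small, and I handed the job in at about 33 s of the 69 s allowed. The hand-in returned no verdict.

**Last checks that agreed:**
- **Loop positions:** a wrist-camera measurement put the loops about 12, 24 and 36 mm out from the hook point, so the large one is about 67 mm from the panel face. All three were within about 1–2 mm of the prong's line.
- **Nesting:** from that 12 mm spacing, the medium pan should sit about 7 mm along the large pan's axis and the small about 5 mm along the medium's, against limits of 26 mm. The scene and side pictures show the pans concentric, one inside the next.
- **Robot clear:** the gripper was open and well away, with wrist force near zero.
- **Bystanders:** the red bin, carton, junction box and both turquoise look-alikes appear unmoved in the final scene picture. I judged this by eye and did not measure it.

**Last check that was not clean:** I compared two scene pictures taken 1.15 s apart to confirm the dippers were still. At least one pixel in the crop around them differed strongly (140 of 255), while the mean over the whole picture was only 0.85. I handed in from the same script without looking into it, so a slight sway of the dippers at that moment is not ruled out.

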